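# Pack the clamp post until the lever bites, and hold it

## Robot

A 6-joint arm with a two-finger parallel gripper is mounted at the origin on the work surface. World frame = base frame: x ahead of the robot, y to its left, z up, the work surface at z = 0. Lengths are in m, angles in rad, forces in N, time in s.
With the tool pointing down it reaches from about 0.275 to 0.85 m from the base axis. Payload 5.2 kg.
Tool frame: the origin (TCP) lies on the mounting face of the last link; the fingertips stand 173 mm ahead of it and the grasp point (between the pads) lies 155 mm ahead of it; x points along the fingers, y is the direction in which the jaws open and shut, and the axes are right-handed (so a half turn about x gives the same grasp; the last joint's range is limited). The gripper opens to 85 mm and grips with 20 to 120 N. Pads are 22 mm wide; open, the fingers measure 114 mm over their backs; the gripper's body (76 mm by 85 mm) begins 54 mm behind the grasp point. The pads swing forward as they close: fully open they stand 13 mm farther back than shut.
Start: joints at [1.119, 0.259, 1.535, -0, 1.348, -0.203], TCP at [0.135, 0.533, 0.405] pointing down, gripper open.
Joint ranges: [-3.14, 3.14], [-0.91, 2.08], [0.19, 2.58], [-1.22, 4.36], [0.22, 2.71], [-3.12, 3.12]. Speed limits (rad/s): [2.57, 2.57, 3.14, 3.14, 3.14, 3.14].

## Interface

Orientations are given as a 3x3 rotation matrix whose columns are the frame's x, y, z axes.
In Python, from station import sensors, optics, finish_job gives the robot as it stands. The module is installed in compiled form; this text tells all that it offers.
- The arm moves only by the shell command python3 -m inch 'ROWS' [FORCE]. ROWS is a JSON object of lists of equal length, an entry for each row: "fingers": the opening, from 0 (shut) to 1 (fully open); "dp": the shift along the tool's x, y, z in m, a list of three; "rot": the turn, a rotation vector about the tool's x, y, z in rad, a list of three. A call has 1 to 20 rows; each row shifts and turns the commanded pose from where the row before left it, along the tool's axes as they then stand; what a row does not reach is not made up. A row lasts 1/12 s, in which the tool goes at most 41.7 mm and 7.16 degrees, less where a joint would pass 70% of its speed; a pose out of reach is approached as far as the arm can. A call is refused whole if a number of a shift passes 0.0417 or a number of a turn 0.125, either way. A call with a gripper value outside its range is refused whole. The fingers move at their own pace and stop on an object; FORCE is the grip in N (left out, the last holds). Time passes only in rows, so rows that do not move let the fingers close. It gives the time, the measured TCP pose, the force and the opening at its end, in the units of the state.
- sensors.read_state(): the state, without advancing time (a new reading comes with each control period).
- optics.camera(name): name is "side" or "top" or "wrist"; returns (picture, depth): 400x640x3 uint8, blue, green, red; 400x640 float32, m along the optical axis (not along the pixel's ray), 0 where there is no reading.
- optics.camera_info(name): a dict with "fx", "fy", "cx", "cy" (pixels), "extrinsics" (4x4, takes a point from world to camera coordinates); the wrist camera has in their place "tool_from_camera" (4x4, takes a point from camera to tool coordinates, whose origin is the TCP and whose axes are the tool frame's). Camera axes: x right, y down, z forward; pixel columns grow to the right and rows downward; lengths in m; the calibration is good to about 2 mm. A picture is of the moment at which its call begins: read the wrist's pose just before it. camera_info takes no time and is no camera call.
- finish_job(): hands the job in, once; it reports no verdict.
Trained networks look in the newest picture that a camera, given by its name, has taken for a name from the list of things; names that differ only in an ending like _2 or _b are one class to them, and where a whole thing is asked for, a point or a joint stands for the part that bears it (a point fixed in the world has none). Each returns a list of dicts, best first, with "confidence" (0 to 1); they miss things now and then, are a little off and sometimes report something else, mostly with a low value. They report only what shows in the picture. A call takes as long as a camera call.
- optics.look_for(camera, name): "box" ([left, top, right, bottom] as shares, 0 to 1, of the picture: columns of its width, rows of its height, round what is visible of it).
- optics.mark_of(camera, name): "position" ([column, row] as shares, 0 to 1, of the picture: columns of its width, rows of its height: a listed point, or the origin of a listed thing).
The state is a dict: "clock": time; "joints": joint angles; "joint_vel": joint speeds; "tau": joint torques, N m; "position": TCP position; "tcp_rot": TCP orientation; "force": force on the tool from outside, world axes, zero at the start; "torque": the same for the moment, N m; "width": finger opening in m.
Only numpy, scipy, OpenCV 4.12 (cv2) and the standard library are available. Lean on these libraries where they do the work, as an engineer would, in place of code of your own. Each camera call takes 0.05 s, during which the arm holds its last target.

## Task

One ring spacer is on the post of the bench clamp, which is too few: hang more of the spacers by their holes on the post, flat on it, until the gap under the forked lever is filled. Swung down, the lever must press on the stack instead of reaching its own level stop, with no more spacers than that takes. Finish while still holding the lever's knob down so that it presses the stack firmly; do not let go, and leave the other things on the table alone.

Things in the scene. Friction and masses are not known exactly. Their poses are not given: they have to be found in the camera images.
- clamp: Bench packing clamp, fixed to the table: dark steel base plate 200 x 70 x 12 mm with an upright steel post, 12 mm diameter, narrowing to 6 mm at the tip. Origin: foot of the post's axis, at table height; x points along the base from the post to the lever's hinge, z up.
- post_tip (a point): Tip of the post, on its axis, 79 mm above the table; axes as the clamp's. Round the post sits a steel collar, 44 mm diameter, on whose flat top the spacers rest; that top is set to a different height each time, 33 to 48.5 mm above the table (not told: feel or see it).
- lever_hinge (a point): Middle of the lever's hinge axis, 110 mm from the post along the clamp's x, 70 mm above the table; the axis runs along the clamp's y.
- lever (a joint): Forked aluminium clamp lever, rad. 0: level on its own stop, its fork (slot 24 mm) astride the post; 1.4: nearly upright, open. A light spring opens it when let go (about 2 N on the knob holds it level). Two rubber feet under the fork, 33 mm apart, beside the post, press on the top spacer; at 0 their undersides are 60 mm above the table, each 0.01 rad lifts them 1.1 mm.
- lever_knob (a point): Centre of the black knob at the lever's free end, 180 mm from the hinge axis: a short cylinder lying along the clamp's y, 22 mm diameter, 26 mm long, on a 12 mm wide stem. 70 mm above the table when the lever is level on its own stop, about 247 mm when open. It can be pinched by its two flat ends from above, or pushed.
- spacer0: Plain aluminium ring spacer, one of four alike: 46 mm outside, 17 mm hole, 10 mm thick, already on the post, flat on the collar. Origin: centre of its underside, z up through the hole.
- spacer1: Plain aluminium ring spacer, one of four alike: 46 mm outside, 17 mm hole, 10 mm thick, lying flat on the table. Origin: centre of its underside, z up through the hole.
- spacer2: Plain aluminium ring spacer, one of four alike: 46 mm outside, 17 mm hole, 10 mm thick, lying flat on the table. Origin: centre of its underside, z up through the hole.
- spacer3: Plain aluminium ring spacer, one of four alike: 46 mm outside, 17 mm hole, 10 mm thick, lying flat on the table. Origin: centre of its underside, z up through the hole.
- dish_a: Clear round lidded culture dish, 55 mm across, 14 mm high, no hole; not needed. Origin: centre of its underside.
- dish_b: Clear round lidded culture dish, 40 mm across, 14 mm high, no hole; not needed. Origin: centre of its underside.
- dish_c: Clear round lidded culture dish, 55 mm across, 14 mm high, no hole; not needed. Origin: centre of its underside.
- mouse: Grey computer mouse, 100 x 60 x 30 mm, on a black pad; not needed. Origin: centre of its underside.
- vial: Small amber jar standing upright, 28 mm across, 55 mm high; not needed. Origin: centre of its underside.
- screwdriver: Screwdriver lying on the table; not needed. Origin: on its underside, near the middle of its length.

How it is judged:
On the way:
1. another spacer lies flat on the post, let go (((horizontal distance between spacer1 and post_tip below 0.006 m and angle between spacer1's own z axis and vertical below 0.1 rad and z of spacer1 in the frame of post_tip below -0.012 m and linear speed of spacer1 below 0.02 m/s and contact force between the fingers and spacer1 below 0.1 N) or (horizontal distance between spacer2 and post_tip below 0.006 m and angle between spacer2's own z axis and vertical below 0.1 rad and z of spacer2 in the frame of post_tip below -0.012 m and linear speed of spacer2 below 0.02 m/s and contact force between the fingers and spacer2 below 0.1 N) or (horizontal distance between spacer3 and post_tip below 0.006 m and angle between spacer3's own z axis and vertical below 0.1 rad and z of spacer3 in the frame of post_tip below -0.012 m and linear speed of spacer3 below 0.02 m/s and contact force between the fingers and spacer3 below 0.1 N))), for 0.2 s.
At the end, for the whole second after the job is handed in: Fingers hold the lever down (over 1 N), at rest, within 0.115 rad of level (feet at most 12.5 mm above their height at its own stop); it presses with over 3 N on a spacer lying flat (0.1 rad) on the post, within 6 mm of its axis; the fingers touch no spacer; all through the last second (value of joint lever below 0.115 rad and velocity of joint lever between -0.1 and 0.1 rad/s and contact force between the fingers and lever above 1 N and ((horizontal distance between spacer1 and post_tip below 0.006 m and angle between spacer1's own z axis and vertical below 0.1 rad and z of spacer1 in the frame of post_tip below -0.012 m and contact force between lever and spacer1 above 3 N) or (horizontal distance between spacer2 and post_tip below 0.006 m and angle between spacer2's own z axis and vertical below 0.1 rad and z of spacer2 in the frame of post_tip below -0.012 m and contact force between lever and spacer2 above 3 N) or (horizontal distance between spacer3 and post_tip below 0.006 m and angle between spacer3's own z axis and vertical below 0.1 rad and z of spacer3 in the frame of post_tip below -0.012 m and contact force between lever and spacer3 above 3 N)) and contact force between the fingers and spacer0 below 0.5 N and contact force between the fingers and spacer1 below 0.5 N and contact force between the fingers and spacer2 below 0.5 N and contact force between the fingers and spacer3 below 0.5 N); the arm keeps its last pose, push and grip.
It fails at once if a bystander was moved by more than 40 mm (distance of any of dish_a, dish_b, dish_c, mouse, vial, screwdriver from where it was at the start of the episode above 0.04 m).
It also fails if it takes over 72 s, if anything falls off the work surface, if the arm or the gripper's body presses on something with over 40 N, if the wrist force passes 120 N, or if a joint passes its speed limit or range.

## Working session

There is one attempt and no reset: what is moved stays moved. The work goes in short steps, Python scripts to look and compute and a shell command to move; the robot and the scene stay as the last step left them, time stands still between calls to the robot, and variables do not carry over. Pictures are saved under pics/ and viewed, and the job is handed in when it is done.

```bash
mkdir -p pics; ls; cat > h.py <<'E'
import numpy as np, cv2
from station import sensors, optics
def world(cam,u,v,z,info=None,T=None):
    i=optics.camera_info(cam)
    r=np.array([(u-i['cx'])/i['fx'],(v-i['cy'])/i['fy'],1.])
    if cam=='wrist':
        s=sensors.read_state(); M=np.eye(4); M[:3,:3]=np.array(s['tcp_rot']); M[:3,3]=s['position']
        M=M@np.array(i['tool_from_camera'])
    else: M=np.linalg.inv(np.array(i['extrinsics']))
    return M,r
def atz(cam,u,v,z):
    M,r=world(cam,u,v,0); d=M[:3,:3]@r; o=M[:3,3]
    return o+d*(z-o[2])/d[2]
def atd(cam,u,v,d):
    M,r=world(cam,u,v,0); return M[:3,:3]@(r*d)+M[:3,3]
E
python3 - <<'E'
from h import *
s=sensors.read_state();print(s)
for c in ['side','top','wrist']:
    p,d=optics.camera(c); cv2.imwrite(f'pics/{c}0.png',p); np.save(f'{c}0.npy',d)
E
```

```text
pics
{'clock': 0.0, 'joints': array([ 1.11918096e+00,  2.59346385e-01,  1.53609652e+00, -2.18630270e-05,
        1.34798874e+00, -2.02796670e-01]), 'joint_vel': array([-0.00191433, -0.00062153,  0.00118687, -0.00138945, -0.00228459,
        0.00063974]), 'tau': array([-7.09518717e-04, -4.46038556e+01, -2.90560180e+01, -5.61210491e-04,
        1.22585447e-02,  2.42888120e-05]), 'position': array([0.13532464, 0.53286706, 0.40386718]), 'tcp_rot': array([[-7.83385265e-04,  2.46253798e-01,  9.69205063e-01],
       [-1.66392246e-03,  9.69203697e-01, -2.46254796e-01],
       [-9.99998309e-01, -1.80559445e-03, -3.49512671e-04]]), 'force': array([ 0.40072322,  0.08241403, -0.20171032]), 'torque': array([-0.0345663 ,  0.03112995, -0.01554154]), 'width': 0.08518863955288214}
```

View pics/side0.png

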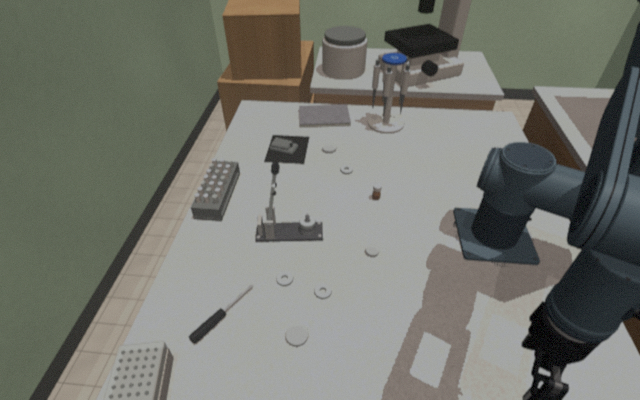

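View pics/top0.png

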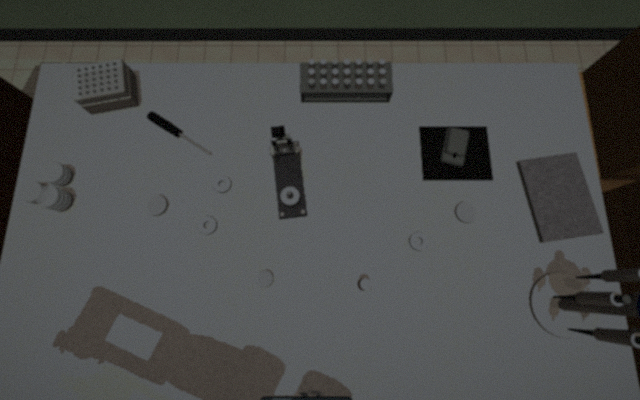

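View pics/wrist0.png

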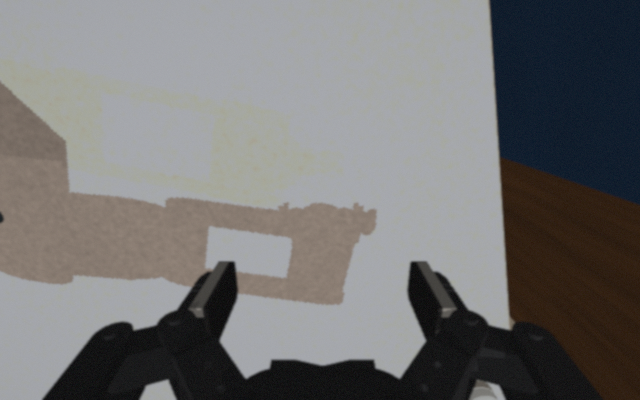

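```bash
python3 - <<'E'
from h import *
for c in ['top','side']:
  for n in ['spacer1','post_tip','lever_knob','lever_hinge']:
    for o in optics.mark_of(c,n):
        u,v=o['position'];u*=640;v*=400;z={'spacer1':0.005,'post_tip':.079,'lever_knob':.247,'lever_hinge':.07}[n]
        print(c,n,round(o['confidence'],2),round(u,1),round(v,1),atz(c,u,v,z).round(4))
E
```

```text
top spacer1 0.78 206.5 226.9 [0.4829 0.2486 0.005 ]
top spacer1 0.74 223.6 182.9 [0.5962 0.2132 0.005 ]
top spacer1 0.56 288.0 195.4 [0.5632 0.0484 0.005 ]
top spacer1 0.51 418.9 241.1 [ 0.4476 -0.2743  0.005 ]
top post_tip 0.69 291.4 194.0 [0.548  0.0345 0.079 ]
top lever_knob 0.57 276.2 130.6 [0.6322 0.0538 0.247 ]
side spacer1 0.7 282.7 280.2 [0.5967 0.2243 0.005 ]
side spacer1 0.61 344.1 169.1 [ 0.4552 -0.2727  0.005 ]
side spacer1 0.56 309.9 222.3 [0.548  0.0025 0.005 ]
side spacer1 0.47 322.1 290.2 [0.4886 0.2457 0.005 ]
side post_tip 0.87 308.2 212.5 [0.548  0.0347 0.079 ]
side lever_knob 0.7 271.1 167.2 [0.6406 0.0463 0.247 ]
side lever_hinge 0.55 269.0 216.3 [0.661  0.0521 0.07  ]
```

```bash
cat >> h.py <<'E'
def tgt(pos, yaw):
    """TCP target pos, tool y axis at angle yaw (world). prints rot about tool x and then shift in rotated tool frame"""
    s=sensors.read_state(); R=np.array(s['tcp_rot']); p=np.array(s['position'])
    x=np.array([0,0,-1.]); y=np.array([np.cos(yaw),np.sin(yaw),0]); T=np.c_[x,y,np.cross(x,y)]
    from scipy.spatial.transform import Rotation as Ro
    rv=Ro.from_matrix(R.T@T).as_rotvec()
    print('rotvec',rv.round(4),'then dp',(T.T@(np.array(pos)-p)).round(4))
E
python3 - <<'E'
from h import *
print(np.array(optics.camera_info('wrist')['tool_from_camera']).round(3))
i=optics.camera_info('wrist');print(i['fx'],i['cx'],i['cy'])
for a in [(286,151),(293,217),(274,153),(279,219)]: print(a,atz('top',*a,.012).round(4))
for c,pts in [('top',[(284,196),(297,196),(291,202),(290,195),(206,230),(300,240)]),('side',[(302,227),(313,227),(307,228),(308,218),(300,250)])]:
    d=np.load(c+'0.npy')
    for u,v in pts: print(c,u,v,d[v,u],atd(c,u,v,d[v,u]).round(4))
p=cv2.imread('pics/side0.png')[150:300,220:400];cv2.imwrite('pics/sidez.png',cv2.resize(p,None,fx=4,fy=4,interpolation=cv2.INTER_CUBIC))
p=cv2.imread('pics/top0.png')[110:250,190:370];cv2.imwrite('pics/topz.png',cv2.resize(p,None,fx=4,fy=4,interpolation=cv2.INTER_CUBIC))
E
```

```text
[[ 0.    -0.329  0.944  0.03 ]
 [ 1.     0.001 -0.    -0.   ]
 [-0.001  0.944  0.329 -0.086]
 [ 0.     0.     0.     1.   ]]
301.7213440624866 322.2043588238886 200.52931861345076
(286, 151) [0.6798 0.0553 0.012 ]
(293, 217) [0.5064 0.0345 0.012 ]
(274, 153) [0.6743 0.0862 0.012 ]
(279, 219) [0.5014 0.0689 0.012 ]
top 284 196 0.89092904 [0.5499 0.0541 0.0523]
top 297 196 0.89071494 [0.5498 0.023  0.0524]
top 291 202 0.88453376 [0.5345 0.0369 0.0549]
top 290 195 0.8727792 [0.5478 0.0384 0.0704]
top 206 230 0.9162089 [0.4748 0.2485 0.0076]
top 300 240 0.91779196 [ 0.4511  0.0171 -0.0005]
side 302 227 1.1475412 [0.5649 0.0548 0.0373]
side 313 227 1.1492215 [0.5329 0.0502 0.0357]
side 307 228 1.133892 [0.5488 0.0645 0.0449]
side 308 218 1.1327186 [0.5476 0.0453 0.067 ]
side 300 250 1.1325408 [ 0.5648  0.1108 -0.0006]
```

```bash
python3 -c "
from h import *
tgt([.51,.15,.40],np.deg2rad(100))"
```

```text
rotvec [-0.4233 -0.     -0.    ] then dp [ 0.0047 -0.4423  0.3024]
```

```bash
python3 -m inch '{"fingers":[1,1,1,1,1,1,1,1,1,1,1,1,1,1,1,1,1,1,1],"dp":[[0,0,0],[0,0,0],[0,0,0],[0,0,0],[0,-0.03,0.0236],[0,-0.03,0.0236],[0,-0.03,0.0236],[0,-0.03,0.0236],[0,-0.03,0.0236],[0,-0.03,0.0236],[0,-0.03,0.0236],[0,-0.03,0.0236],[0,-0.03,0.0236],[0,-0.03,0.0236],[0,-0.03,0.0236],[0,-0.03,0.0236],[0,-0.03,0.0236],[0,-0.03,0.0236],[0,0,0]],"rot":[[-0.09,0,0],[-0.09,0,0],[-0.09,0,0],[-0.09,0,0],[0,0,0],[0,0,0],[0,0,0],[0,0,0],[0,0,0],[0,0,0],[0,0,0],[0,0,0],[0,0,0],[0,0,0],[0,0,0],[0,0,0],[0,0,0],[0,0,0],[0,0,0]]}' 40
python3 - <<'E'
from h import *
p,d=optics.camera('wrist'); cv2.imwrite('pics/w1.png',p); np.save('w1.npy',d)
s=sensors.read_state();print(s['position'],s['joints'])
for n in ['spacer1','post_tip','lever_knob','lever_hinge']:
    for o in optics.mark_of('wrist',n):
        u,v=o['position'];u*=640;v*=400;z={'spacer1':0.005,'post_tip':.079,'lever_knob':.247,'lever_hinge':.07}[n]
        print(n,round(o['confidence'],2),round(u,1),round(v,1),atz('wrist',u,v,z).round(4))
E
```

```text
clock: 2.13
position: [0.5146, 0.1477, 0.4045]
tcp_rot: [[0.003, -0.106, 0.994], [-0.002, 0.994, 0.106], [-1.0, -0.003, 0.003]]
force: [0.8, -0.0, 0.4]
width: 0.0854
[0.51257762 0.14966168 0.40436991] [ 7.52759407e-02  2.29933196e-01  1.57374596e+00 -6.28081766e-04
  1.33749766e+00 -1.60172731e+00]
spacer1 0.77 406.4 154.0 [0.4817 0.2519 0.005 ]
spacer1 0.6 227.5 194.7 [0.5584 0.0337 0.005 ]
spacer1 0.58 371.7 229.0 [0.586  0.2259 0.005 ]
post_tip 0.75 216.2 205.1 [0.5438 0.0448 0.079 ]
lever_knob 0.51 298.5 23.4 [0.4    0.1316 0.247 ]
lever_hinge 0.81 231.4 290.7 [0.6545 0.0606 0.07  ]
lever_hinge 0.21 367.8 229.1 [0.5567 0.2092 0.07  ]
```

View pics/w1.png

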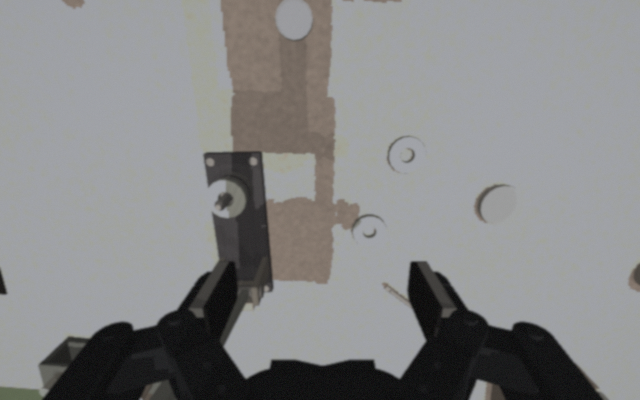

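```bash
python3 - <<'E'
from h import *
p,d=optics.camera('wrist'); s=sensors.read_state();print(s['position'],s['joint_vel'].round(3),s['tcp_rot'].round(4)); cv2.imwrite('pics/w2.png',p); np.save('w2.npy',d)
for n in ['spacer1','post_tip','lever_hinge']:
    for o in optics.mark_of('wrist',n):
        u,v=o['position'];u*=640;v*=400;z={'spacer1':0.005,'post_tip':.079,'lever_knob':.247,'lever_hinge':.07}[n]
        print(n,round(o['confidence'],2),round(u,1),round(v,1),atz('wrist',u,v,z).round(4))
M,_=world('wrist',0,0,0);i=optics.camera_info('wrist')
vv,uu=np.mgrid[0:400,0:640]
P=np.stack([(uu-i['cx'])/i['fx']*d,(vv-i['cy'])/i['fy']*d,d],-1)@M[:3,:3].T+M[:3,3]
np.save('P2.npy',P)
print('table z',np.median(P[100:140,450:600,2]))
# ring masks by height
for nm,c in [('A',(.484,.25)),('B',(.596,.217)),('S0',(.548,.037))]:
    m=(np.hypot(P[...,0]-c[0],P[...,1]-c[1])<.04)&(d>0)
    z=P[...,2][m]; print(nm,np.histogram(z,bins=np.arange(-.005,.085,.005)))
    lo,hi=(.006,.016) if nm!='S0' else (.044,.062)
    k=m&(P[...,2]>lo)&(P[...,2]<hi); Q=P[k]; print(nm,k.sum(),'mid bbox',(Q.min(0)+Q.max(0))/2,'mean',Q.mean(0),'medz',np.median(Q[:,2]), 'std',Q[:,2].std())
p=p[140:300,190:450];cv2.imwrite('pics/w2z.png',cv2.resize(p,None,fx=3,fy=3,interpolation=cv2.INTER_CUBIC))
E
```

```text
[0.50944655 0.1533958  0.4047999 ] [ 0.006 -0.003 -0.002 -0.002 -0.002 -0.004] [[-3.000e-04 -1.126e-01  9.936e-01]
 [ 3.000e-04  9.936e-01  1.126e-01]
 [-1.000e+00  3.000e-04 -3.000e-04]]
spacer1 0.91 400.7 158.6 [0.4863 0.2484 0.005 ]
spacer1 0.75 221.5 201.8 [0.5685 0.0284 0.005 ]
post_tip 0.92 211.3 211.8 [0.5522 0.0408 0.079 ]
lever_hinge 0.95 228.0 295.4 [0.6624 0.0568 0.07  ]
table z 0.0004998196906228491
A (array([ 433, 1799,  250,  712,    0,    0,    0,    0,    0,    0,    0,
          0,    0,    0,    0,    0,    0]), array([-0.005,  0.   ,  0.005,  0.01 ,  0.015,  0.02 ,  0.025,  0.03 ,
        0.035,  0.04 ,  0.045,  0.05 ,  0.055,  0.06 ,  0.065,  0.07 ,
        0.075,  0.08 ]))
A 952 mid bbox [0.48761406 0.24727667 0.0095534 ] mean [0.48679569 0.24666784 0.01047168] medz 0.010566955691097168 std 0.0010002847065207505
B (array([ 182, 1485,  180,  592,    0,    0,    0,    0,    0,    0,    0,
          0,    0,    0,    0,    0,    0]), array([-0.005,  0.   ,  0.005,  0.01 ,  0.015,  0.02 ,  0.025,  0.03 ,
        0.035,  0.04 ,  0.045,  0.05 ,  0.055,  0.06 ,  0.065,  0.07 ,
        0.075,  0.08 ]))
B 760 mid bbox [0.5932705  0.2177118  0.00933182] mean [0.59216883 0.21745015 0.01051267] medz 0.010693011001031566 std 0.001164300517581583
S0 (array([   9,   66,   14, 1405,   92,   54,   41,   54,   80,   61,   69,
        839,  192,   22,   24,   40,   50]), array([-0.005,  0.   ,  0.005,  0.01 ,  0.015,  0.02 ,  0.025,  0.03 ,
        0.035,  0.04 ,  0.045,  0.05 ,  0.055,  0.06 ,  0.065,  0.07 ,
        0.075,  0.08 ]))
S0 1128 mid bbox [0.55133087 0.04142099 0.05291304] mean [0.54902552 0.0428862  0.05378373] medz 0.05425839244064967 std 0.0022631673000836424
```

View pics/w2z.png

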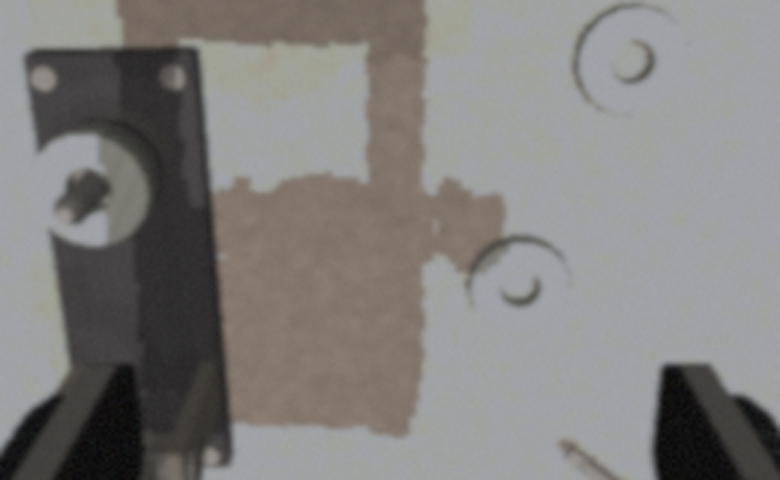

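```bash
python3 -c "
from h import *
tgt([.486,.2478,.26],np.deg2rad(96.3))"
```

```text
rotvec [ 0.0031  0.0002 -0.0001] then dp [ 0.145   0.0965 -0.0131]
```

```bash
python3 -m inch '{"fingers":[1,1,1,1,1,1,1,1,1],"dp":[[0.024,0.016,-0.0022],[0.024,0.016,-0.0022],[0.024,0.016,-0.0022],[0.024,0.016,-0.0022],[0.024,0.016,-0.0022],[0.025,0.0165,-0.0021],[0,0,0],[0,0,0],[0,0,0]],"rot":[[0,0,0],[0,0,0],[0,0,0],[0,0,0],[0,0,0],[0,0,0],[0,0,0],[0,0,0],[0,0,0]]}'
cat > look.py <<'E'
from h import *
import sys
def cloud(tag):
    p,d=optics.camera('wrist'); s=sensors.read_state(); cv2.imwrite(f'pics/{tag}.png',p)
    M,_=world('wrist',0,0,0);i=optics.camera_info('wrist')
    vv,uu=np.mgrid[0:400,0:640]
    P=np.stack([(uu-i['cx'])/i['fx']*d,(vv-i['cy'])/i['fy']*d,d],-1)@M[:3,:3].T+M[:3,3]
    print('tcp',s['position'].round(4),'force',s['force'].round(2),'w',round(s['width'],4),'t',round(s['clock'],2))
    return p,d,P
def ring(P,d,c,lo,hi,r=.04):
    k=(np.hypot(P[...,0]-c[0],P[...,1]-c[1])<r)&(d>0)&(P[...,2]>lo)&(P[...,2]<hi); Q=P[k]
    (x,y),rr=cv2.minEnclosingCircle((Q[:,:2]*1000).astype(np.float32))
    print(k.sum(),'bbox',((Q.min(0)+Q.max(0))/2).round(4),'circ',round(x,1),round(y,1),round(rr,1),'mean',Q.mean(0).round(4),'medz',np.median(Q[:,2]).round(4))
E
python3 - <<'E'
from look import *
p,d,P=cloud('w3'); ring(P,d,(.486,.248),.007,.014)
for o in optics.mark_of('wrist','spacer1'):
    u,v=o['position'];print(o['confidence'],u*640,v*400,atz('wrist',u*640,v*400,.0).round(4))
tgt([.486,.2478,.17],np.deg2rad(96.3))
E
```

```text
clock: 3.33
position: [0.487, 0.247, 0.2608]
tcp_rot: [[0.001, -0.112, 0.994], [0.0, 0.994, 0.112], [-1.0, -0.0, 0.001]]
force: [0.6, -1.1, 1.1]
width: 0.0853
tcp [0.4874 0.2467 0.2613] force [ 0.56 -0.25 -0.59] w 0.0855 t 3.38
2161 bbox [0.4878 0.2475 0.0101] circ 487.6 247.4 22.9 mean [0.4865 0.2471 0.0108] medz 0.0109
0.95 279.872 311.68 [0.5964 0.2189 0.    ]
0.86 24.768 281.32 [ 0.5888 -0.0104  0.    ]
0.79 324.096 207.28 [0.4885 0.2481 0.    ]
rotvec [ 0.001   0.0033 -0.0002] then dp [ 0.0915  0.0014 -0.0014]
```

View pics/w3.png

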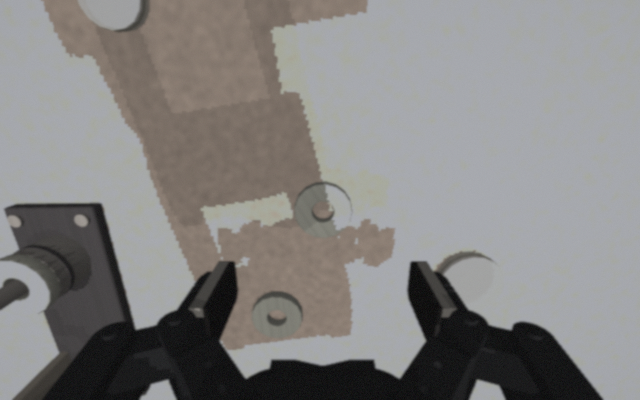

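```bash
python3 -m inch '{"fingers":[1,1,1,1,1,1,1,0.4,0.3,0.3,0.3,0.3,0.3,0.3],"dp":[[0.02,0.0002,0],[0.02,0.0002,0],[0.02,0.0002,0],[0.02,0.0002,0],[0.0115,0,0],[0,0,0],[0,0,0],[0,0,0],[0,0,0],[0,0,0],[0,0,0],[0,0,0],[0,0,0],[0,0,0]],"rot":[[0,0,0],[0,0,0],[0,0,0],[0,0,0],[0,0,0],[0,0,0],[0,0,0],[0,0,0],[0,0,0],[0,0,0],[0,0,0],[0,0,0],[0,0,0],[0,0,0]]}' 40
python3 -c "
from look import *
cloud('w4')"
```

```text
clock: 4.6
position: [0.4879, 0.2479, 0.1715]
tcp_rot: [[0.005, -0.111, 0.994], [0.001, 0.994, 0.111], [-1.0, 0.001, 0.006]]
force: [-1.9, -0.0, 16.3]
width: 0.0437
tcp [0.4879 0.248  0.1715] force [-2.61 -0.85 17.32] w 0.0435 t 4.65
```

View pics/w4.png

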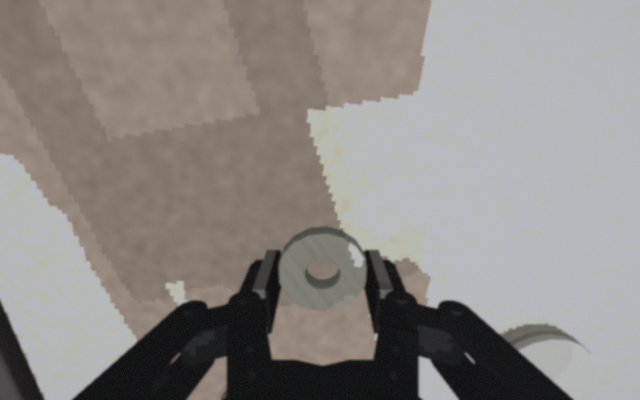

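```bash
python3 -m inch '{"fingers":[0.65,0.65,0.65,0.65,0.65,0.3,0.3,0.3,0.3,0.3,0.3],"dp":[[-0.002,0,0],[-0.0015,0,0],[0,0,0],[0,0,0],[0,0,0],[0,0,0],[0,0,0],[0,0,0],[0,0,0],[0,0,0],[0,0,0]],"rot":[[0,0,0],[0,0,0],[0,0,0],[0,0,0],[0,0,0],[0,0,0],[0,0,0],[0,0,0],[0,0,0],[0,0,0],[0,0,0]]}' 40
python3 -m inch '{"fingers":[0.3,0.3,0.3,0.3,0.3,0.3,0.3,0.3],"dp":[[-0.01,0,0],[-0.02,0,0],[-0.03,0,0],[-0.03,0,0],[-0.02,0,0],[0,0,0],[0,0,0],[0,0,0]],"rot":[[0,0,0],[0,0,0],[0,0,0],[0,0,0],[0,0,0],[0,0,0],[0,0,0],[0,0,0]]}' 40
python3 -c "
from look import *
p,d,P=cloud('w5')
s=sensors.read_state()
np.save('P5.npy',P);np.save('d5.npy',d)
ring(P,d,s['position'][:2],.10,.135,.05)
tgt([.55,.039,.28],np.deg2rad(96.3))
"
```

```text
clock: 5.57
position: [0.4865, 0.2476, 0.1718]
tcp_rot: [[-0.0, -0.111, 0.994], [-0.0, 0.994, 0.111], [-1.0, -0.0, -0.0]]
force: [-1.9, -0.4, 4.5]
width: 0.0438
clock: 6.23
position: [0.4861, 0.2475, 0.2811]
tcp_rot: [[-0.001, -0.111, 0.994], [-0.0, 0.994, 0.111], [-1.0, -0.0, -0.001]]
force: [-0.4, -0.5, -1.0]
width: 0.0434
tcp [0.486  0.2474 0.2805] force [ 0.14 -0.12 -0.01] w 0.0433 t 6.28
7005 bbox [0.4862 0.2466 0.122 ] circ 478.0 246.6 35.4 mean [0.4824 0.2471 0.1201] medz 0.1191
rotvec [ 0.0012 -0.0024  0.0003] then dp [ 0.0005 -0.2142  0.0408]
```

View pics/w5.png

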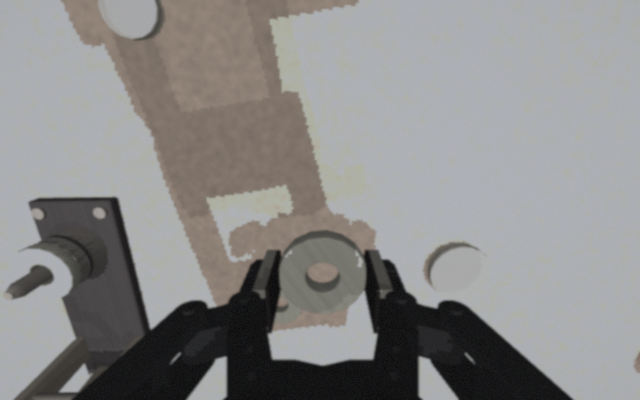

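```bash
python3 -m inch '{"fingers":[0.3,0.3,0.3,0.3,0.3,0.3,0.3,0.3,0.3],"dp":[[0,-0.02,0.008],[0,-0.021,0.008],[0,-0.021,0.008],[0,-0.021,0.008],[0,-0.021,0.008],[0,-0.012,0.005],[0,0,0],[0,0,0],[0,0,0]],"rot":[[0,0,0],[0,0,0],[0,0,0],[0,0,0],[0,0,0],[0,0,0],[0,0,0],[0,0,0],[0,0,0]]}' 40
python3 - <<'E'
from look import *
p,d,P=cloud('w6'); s=sensors.read_state()
np.save('P6.npy',P);np.save('d6.npy',d)
ring(P,d,(.55,.038),.048,.06,.035)
for n in ['post_tip','spacer1']:
  for o in optics.mark_of('wrist',n):
    u,v=o['position'];print(n,round(o['confidence'],2),u*640,v*400,atz('wrist',u*640,v*400,.079).round(4))
k=(np.hypot(P[...,0]-.55,P[...,1]-.038)<.02)&(P[...,2]>.068)&(d>0); print('tip pts',k.sum(),P[k].mean(0).round(4),P[k].max(0).round(4))
p,d=optics.camera('side');cv2.imwrite('pics/s6.png',cv2.resize(p[130:310,200:460],None,fx=3,fy=3,interpolation=cv2.INTER_CUBIC))
E
```

```text
clock: 7.03
position: [0.5436, 0.1378, 0.2809]
tcp_rot: [[-0.002, -0.111, 0.994], [0.0, 0.994, 0.111], [-1.0, 0.001, -0.002]]
force: [-0.0, 0.6, 0.0]
width: 0.043
tcp [0.5435 0.1381 0.2812] force [ 0.24 -0.19 -1.09] w 0.0435 t 7.08
2647 bbox [0.5513 0.0412 0.054 ] circ 551.0 41.2 23.2 mean [0.5479 0.0436 0.0539] medz 0.0541
post_tip 0.59 169.47199999999998 238.32 [0.5534 0.0423 0.079 ]
spacer1 0.93 323.904 265.32 [0.562  0.1414 0.079 ]
spacer1 0.74 401.984 258.2 [0.551  0.1911 0.079 ]
spacer1 0.73 190.016 216.12 [0.5369 0.0556 0.079 ]
tip pts 346 [0.5492 0.043  0.0754] [0.5559 0.0475 0.081 ]
```

View pics/w6.png

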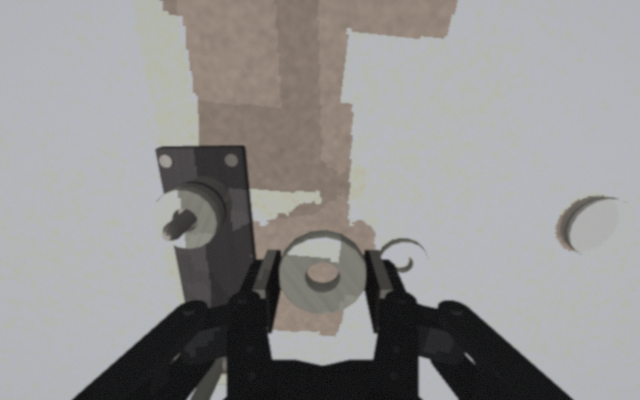

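View pics/s6.png

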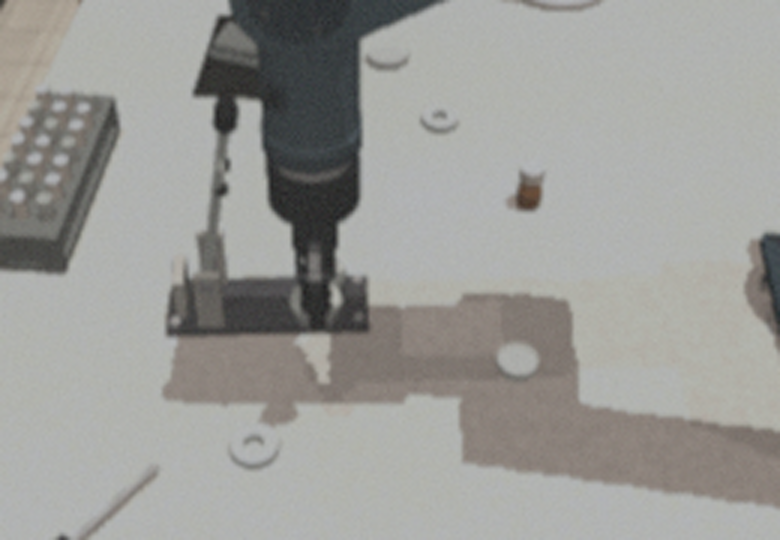

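```bash
python3 - <<'E'
from look import *
P=np.load('P6.npy');d=np.load('d6.npy');s=sensors.read_state();print(s['position'])
for u,v in [(300,285),(345,285),(322,300),(322,250),(300,260),(345,260)]: print(u,v,P[v,u].round(4))
print('hole', atz('wrist',322.5,268,.119), atz('wrist',322.5,271,.119))
k=(np.abs(P[...,2]-.119)<.004)&(np.abs(P[...,1]-.138)<.021)&(np.abs(P[...,0]-.545)<.04); Q=P[k]
print(k.sum(),Q.min(0).round(4),Q.max(0).round(4),np.median(Q[:,2]))
# top-camera S0
dt=np.load('top0.npy'); M,_=world('top',0,0,0);i=optics.camera_info('top')
vv,uu=np.mgrid[0:400,0:640]
T=np.stack([(uu-i['cx'])/i['fx']*dt,(vv-i['cy'])/i['fy']*dt,dt],-1)@M[:3,:3].T+M[:3,3]
ring(T,dt,(.55,.038),.047,.06,.035)
ring(T,dt,(.486,.248),.006,.014,.035)
p=cv2.imread('pics/w6.png')[220:330,260:390];cv2.imwrite('pics/w6z.png',cv2.resize(p,None,fx=6,fy=6,interpolation=cv2.INTER_CUBIC))
E
```

```text
[0.54366361 0.13819863 0.28165605]
300 285 [0.5494 0.1274 0.1202]
345 285 [0.5471 0.1502 0.1198]
322 300 [0.5572 0.1396 0.1203]
322 250 [0.5287 0.1364 0.1195]
300 260 [0.535  0.1262 0.1203]
345 260 [0.5325 0.1482 0.1203]
hole [0.53967842 0.13786732 0.119     ] [0.54140872 0.13806439 0.119     ]
4967 [0.5208 0.117  0.115 ] [0.5668 0.159  0.123 ] 0.11967337300439979
246 bbox [0.5527 0.0398 0.0531] circ 552.3 39.9 23.0 mean [0.5513 0.0395 0.0527] medz 0.0527
226 bbox [0.4884 0.2457 0.0099] circ 488.2 246.1 22.8 mean [0.4884 0.2455 0.0095] medz 0.0094
```

View pics/w6z.png

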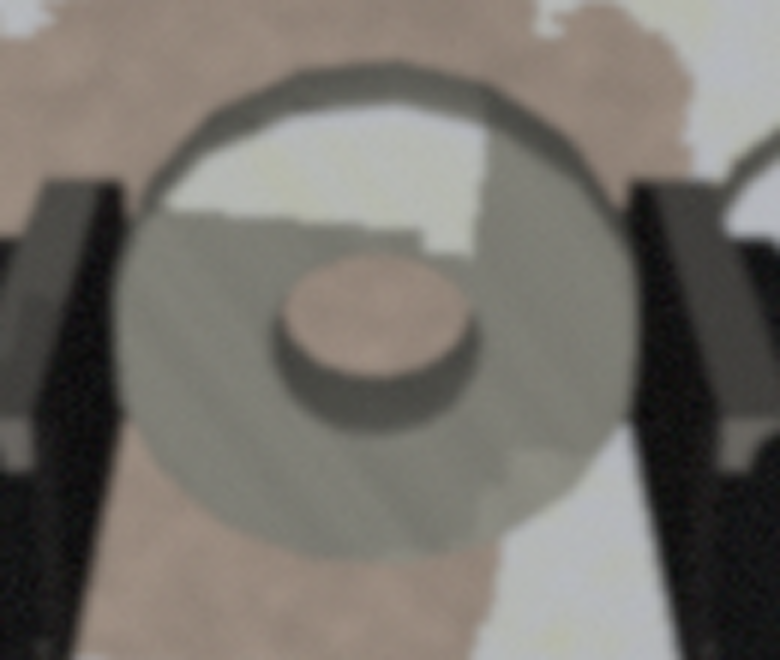

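```bash
python3 -m inch '{"fingers":[0.3,0.3,0.3,0.3,0.3,0.3,0.3,0.3,0.3,0.3],"dp":[[0,-0.02,-0.0005],[0,-0.02,-0.0005],[0,-0.02,-0.0005],[0,-0.02,-0.0005],[0,-0.0173,-0.0005],[0,0,0],[0.012,0,0],[0.012,0,0],[0,0,0],[0,0,0]],"rot":[[0,0,0],[0,0,0],[0,0,0],[0,0,0],[0,0,0],[0,0,0],[0,0,0],[0,0,0],[0,0,0],[0,0,0]]}' 40
python3 - <<'E'
from look import *
p,d,P=cloud('w7')
p,d=optics.camera('side');cv2.imwrite('pics/s7.png',cv2.resize(p[170:260,240:360],None,fx=6,fy=6,interpolation=cv2.INTER_CUBIC))
E
```

```text
clock: 8.07
position: [0.552, 0.0412, 0.2573]
tcp_rot: [[-0.002, -0.112, 0.994], [0.0, 0.994, 0.112], [-1.0, 0.001, -0.002]]
force: [0.4, 0.3, -0.7]
width: 0.0433
tcp [0.5524 0.0411 0.2579] force [ 0.75 -0.2   0.34] w 0.0436 t 8.12
```

View pics/w7.png

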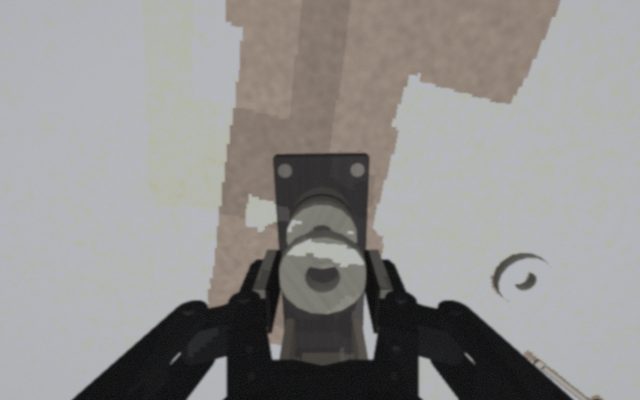

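View pics/s7.png

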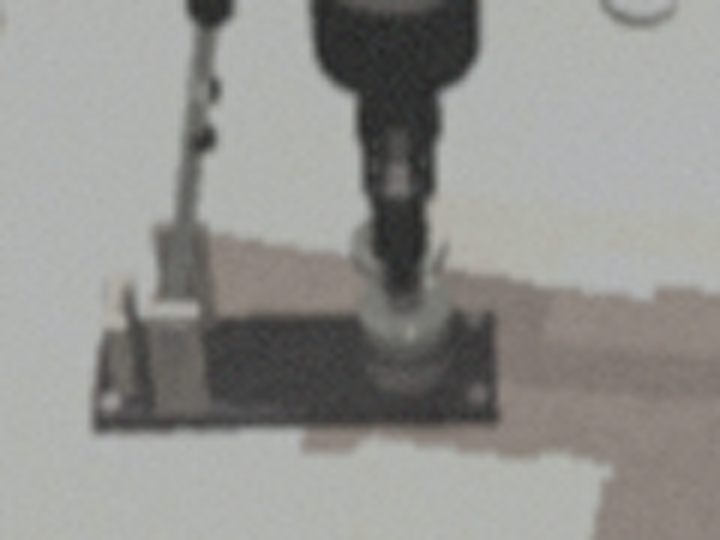

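```bash
python3 -m inch '{"fingers":[0.3,0.3,0.3,0.3,0.3],"dp":[[0.005,0,0],[0.005,0,0],[0.005,0,0],[0,0,0],[0,0,0]],"rot":[[0,0,0],[0,0,0],[0,0,0],[0,0,0],[0,0,0]]}' 40
python3 - <<'E'
from look import *
p,d,P=cloud('w8');cv2.imwrite('pics/w8z.png',cv2.resize(p[200:330,250:400],None,fx=5,fy=5,interpolation=cv2.INTER_CUBIC))
E
```

```text
clock: 8.58
position: [0.5523, 0.0403, 0.2422]
tcp_rot: [[-0.001, -0.111, 0.994], [0.0, 0.994, 0.111], [-1.0, 0.0, -0.001]]
force: [0.8, -0.1, -0.1]
width: 0.0436
tcp [0.5524 0.0403 0.2425] force [-0.8   0.53 -0.63] w 0.0439 t 8.63
```

View pics/w8z.png

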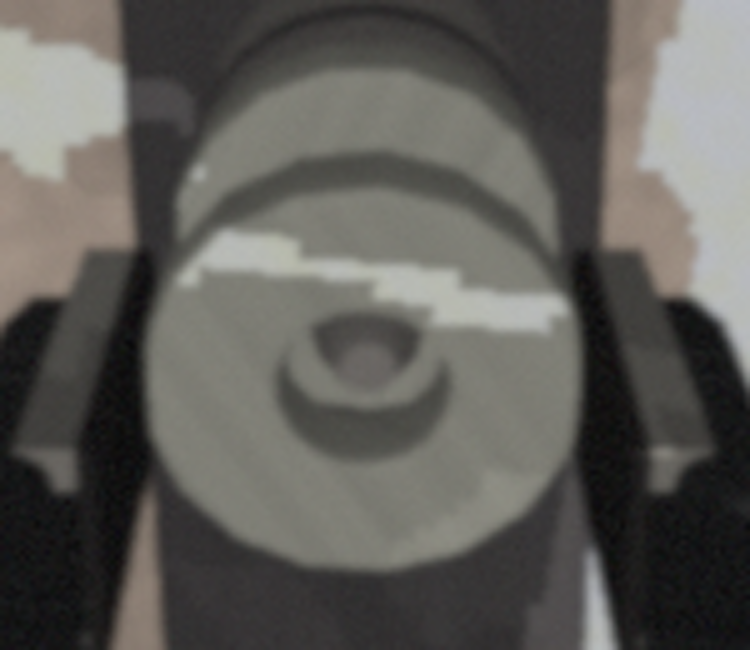

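```bash
python3 -m inch '{"fingers":[0.3,0.3,0.3,0.3,0.3,0.3],"dp":[[0,0,-0.0025],[0,0,0],[0.004,0,0],[0.004,0,0],[0,0,0],[0,0,0]],"rot":[[0,0,0],[0,0,0],[0,0,0],[0,0,0],[0,0,0],[0,0,0]]}' 40
python3 - <<'E'
from look import *
p,d,P=cloud('w9');cv2.imwrite('pics/w9z.png',cv2.resize(p[200:330,250:400],None,fx=5,fy=5,interpolation=cv2.INTER_CUBIC))
E
```

```text
clock: 9.13
position: [0.5498, 0.0401, 0.2343]
tcp_rot: [[-0.001, -0.111, 0.994], [0.0, 0.994, 0.111], [-1.0, 0.0, -0.001]]
force: [-0.1, 0.9, 0.1]
width: 0.0433
tcp [0.5499 0.04   0.2345] force [ 0.58  0.51 -0.59] w 0.0438 t 9.18
```

View pics/w9z.png

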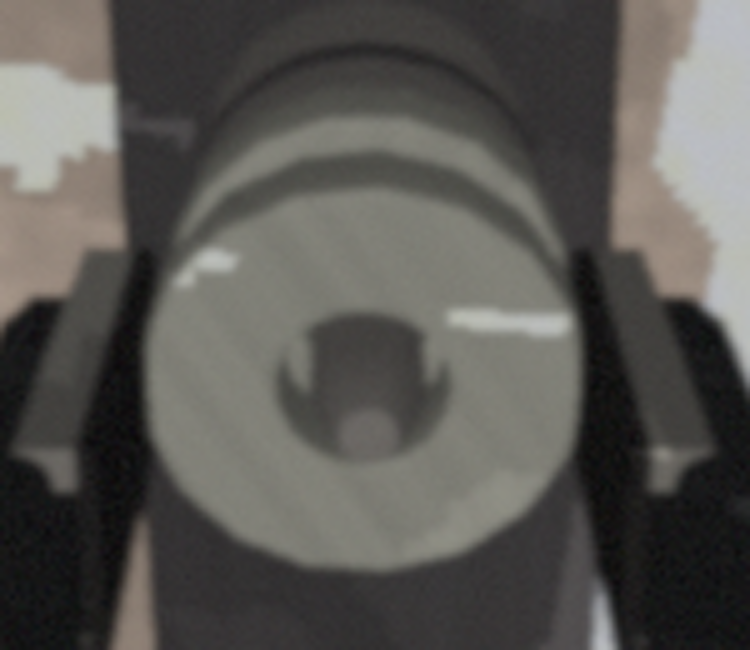

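```bash
python3 -m inch '{"fingers":[0.3,0.3,0.3,0.3,0.3],"dp":[[0.003,0,0],[0.002,0,0],[0.001,0,0],[0,0,0],[0,0,0]],"rot":[[0,0,0],[0,0,0],[0,0,0],[0,0,0],[0,0,0]]}' 40
python3 - <<'E'
from look import *
p,d,P=cloud('w10');cv2.imwrite('pics/w10z.png',cv2.resize(p[200:330,250:400],None,fx=5,fy=5,interpolation=cv2.INTER_CUBIC))
E
```

```text
clock: 9.6
position: [0.5499, 0.04, 0.2286]
tcp_rot: [[-0.0, -0.111, 0.994], [0.0, 0.994, 0.111], [-1.0, 0.0, -0.0]]
force: [-0.1, 0.3, -0.3]
width: 0.0436
tcp [0.55   0.04   0.2287] force [ 0.37 -0.53 -0.51] w 0.0433 t 9.65
```

View pics/w10z.png

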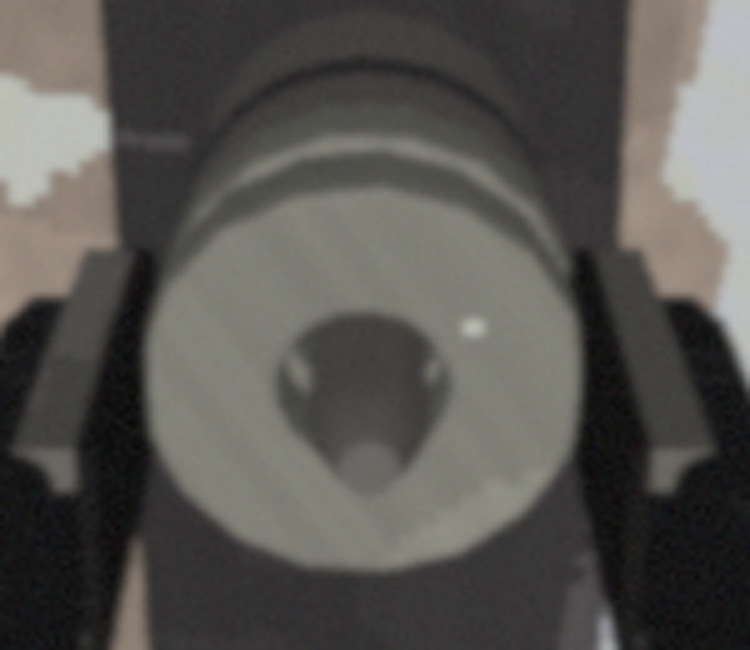

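```bash
python3 -m inch '{"fingers":[0.3,0.3,0.3,0.3,0.55,0.6,0.7,0.8,0.8,0.8],"dp":[[0.001,0,0],[0.001,0,0],[0,0,0],[0,0,0],[0,0,0],[0,0,0],[0,0,0],[0,0,0],[0,0,0],[0,0,0]],"rot":[[0,0,0],[0,0,0],[0,0,0],[0,0,0],[0,0,0],[0,0,0],[0,0,0],[0,0,0],[0,0,0],[0,0,0]]}' 40
python3 - <<'E'
from look import *
p,d,P=cloud('w11');np.save('P11.npy',P);np.save('d11.npy',d)
cv2.imwrite('pics/w11z.png',cv2.resize(p[200:330,250:400],None,fx=5,fy=5,interpolation=cv2.INTER_CUBIC))
E
```

```text
clock: 10.48
position: [0.55, 0.0401, 0.2267]
tcp_rot: [[-0.0, -0.111, 0.994], [0.0, 0.994, 0.111], [-1.0, 0.0, -0.0]]
force: [0.1, -0.8, 0.2]
width: 0.0684
tcp [0.55   0.04   0.2267] force [ 0.66  0.8  -0.58] w 0.0686 t 10.53
```

View pics/w11z.png

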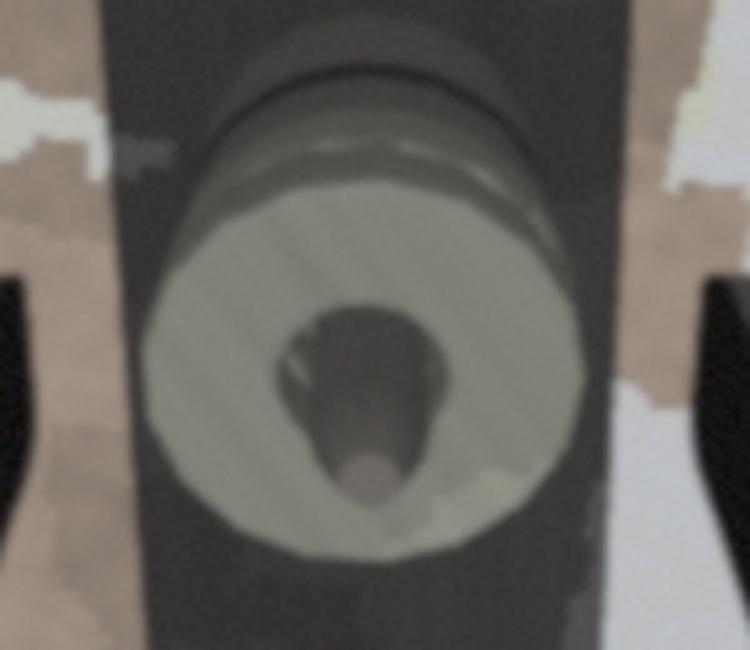

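```bash
python3 - <<'E'
from look import *
P=np.load('P11.npy');d=np.load('d11.npy')
for r in [(240,262,300,345),(245,300,285,300)]:
    Q=P[r[0]:r[1],r[2]:r[3]].reshape(-1,3);Q=Q[np.abs(Q[:,2]-.064)<.006];A=np.c_[Q[:,:2],np.ones(len(Q))];c=np.linalg.lstsq(A,Q[:,2],rcond=None)[0];print(len(Q),np.median(Q[:,2]),c)
k=(np.hypot(P[...,0]-.551,P[...,1]-.04)<.03)&(d>0)&(P[...,2]>.058)&(P[...,2]<.07);Q=P[k];print(np.median(Q[:,2]),Q.min(0),Q.max(0));A=np.c_[Q[:,:2],np.ones(len(Q))];print(np.linalg.lstsq(A,Q[:,2],rcond=None)[0])
ring(P,d,(.551,.04),.058,.07,.03)
E
```

```text
984 0.0639659427779729 [-0.03566759 -0.00524256  0.08324987]
797 0.06392908740797823 [0.01187    0.07981202 0.05534137]
0.0638564464505842 [0.527621   0.01730057 0.05800844] [0.57385317 0.06285739 0.06992957]
[0.02563114 0.00260927 0.04950911]
5006 bbox [0.5507 0.0401 0.064 ] circ 550.9 40.1 23.3 mean [0.5475 0.0398 0.0636] medz 0.0639
```

```bash
python3 -m inch '{"fingers":[0.8,0.9,1,1,1,1,1,1,1,1,1],"dp":[[-0.01,0,0],[-0.028,0,0],[-0.028,0,0],[-0.028,0,0],[-0.028,0,0],[-0.028,0,0],[-0.028,0,0],[-0.028,0,0],[-0.02,0,0],[0,0,0],[0,0,0]],"rot":[[0,0,0],[0,0,0],[0,0,0],[0,0,0],[0,0,0],[0,0,0],[0,0,0],[0,0,0],[0,0,0],[0,0,0],[0,0,0]]}' 40
python3 - <<'E'
from look import *
p,d,P=cloud('w12');np.save('P12.npy',P);np.save('d12.npy',d)
s=sensors.read_state()
for o in optics.mark_of('wrist','lever_knob'):
    u,v=o['position'];print(round(o['confidence'],2),u*640,v*400,atz('wrist',u*640,v*400,.247).round(4))
k=(d>0)&(P[...,2]>.225)&(P[...,2]<.265)&(np.hypot(P[...,0]-.63,P[...,1]-.049)<.04);Q=P[k];print(k.sum());print(Q.mean(0),Q.min(0),Q.max(0))
E
```

```text
clock: 11.45
position: [0.5499, 0.0401, 0.4547]
tcp_rot: [[0.004, -0.111, 0.994], [-0.0, 0.994, 0.111], [-1.0, -0.001, 0.004]]
force: [0.3, 0.5, 0.3]
width: 0.0852
tcp [0.5496 0.0401 0.4531] force [-0.57  0.54 -0.71] w 0.0855 t 11.5
0.82 323.96799999999996 336.2 [0.6279 0.0502 0.247 ]
1260
[0.62369113 0.05028521 0.25099661] [0.61660219 0.03679483 0.22506687] [0.63685231 0.06391009 0.25802621]
```

View pics/w12.png

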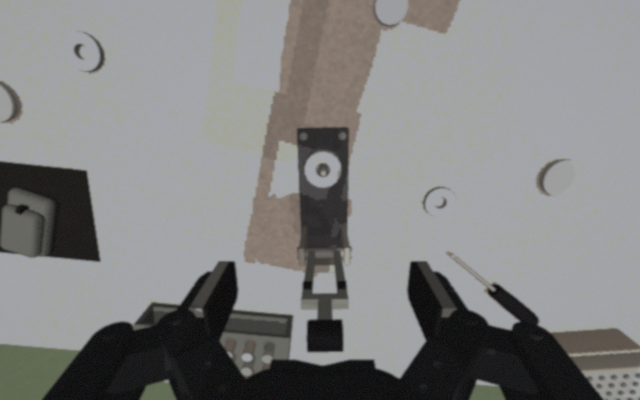

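```bash
python3 -m inch '{"fingers":[1,1,1,1,1,1,1,1,1,1],"dp":[[0,0.0004,0.02],[0,0.0004,0.02],[0,0.0003,0.02],[0,0.0003,0.019],[0,0,0],[0.015,0,0],[0.02,0,0],[0.0165,0,0],[0,0,0],[0,0,0]],"rot":[[0,0,0],[0,0,0],[0,0,0],[0,0,0],[0,0,0],[0,0,0],[0,0,0],[0,0,0],[0,0,0],[0,0,0]]}' 60
python3 - <<'E'
from look import *
p,d,P=cloud('w13')
p,d=optics.camera('side');cv2.imwrite('pics/s13.png',cv2.resize(p[130:260,200:360],None,fx=5,fy=5,interpolation=cv2.INTER_CUBIC))
E
```

```text
clock: 12.38
position: [0.6276, 0.0502, 0.3995]
tcp_rot: [[-0.005, -0.111, 0.994], [0.0, 0.994, 0.111], [-1.0, 0.001, -0.004]]
force: [0.3, -0.9, 0.5]
width: 0.0855
tcp [0.628  0.0501 0.401 ] force [ 0.79  0.43 -0.32] w 0.0853 t 12.43
```

View pics/w13.png

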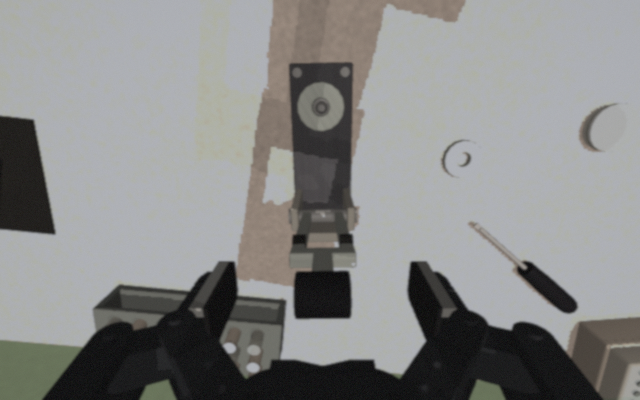

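View pics/s13.png

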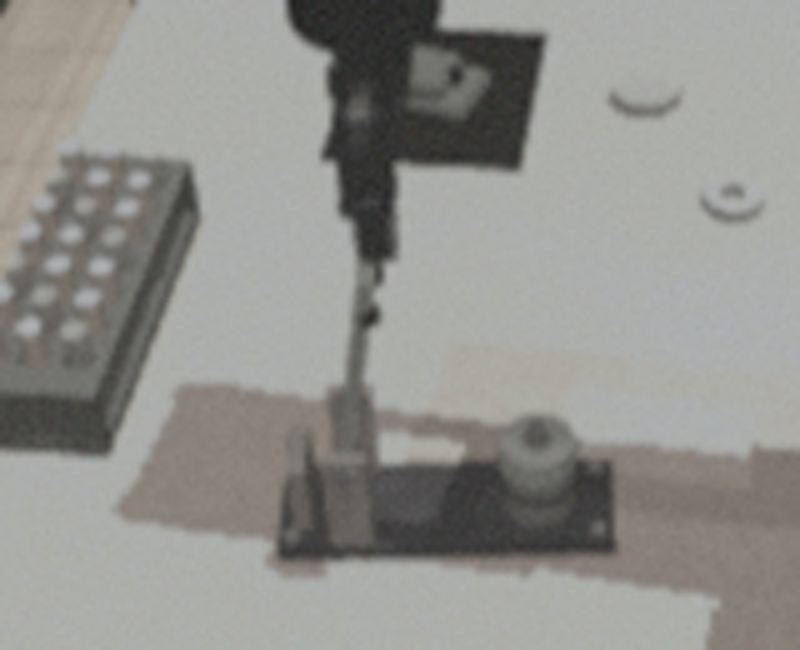

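```bash
python3 -m inch '{"fingers":[0.6,0.3,0.1,0.1,0.1,0.1,0.1,0.1,0.1,0.1],"dp":[[0,0,0],[0,0,0],[0,0,0],[0,0,0],[0,0,0],[0,0,0],[0,0,0],[0,0,0],[0,0,0],[0,0,0]],"rot":[[0,0,0],[0,0,0],[0,0,0],[0,0,0],[0,0,0],[0,0,0],[0,0,0],[0,0,0],[0,0,0],[0,0,0]]}' 40
python3 - <<'E'
from look import *
p,d,P=cloud('w14')
th0=np.arctan2(.247-.07,.0306)
# arc steps in tool (dx down, dz along clamp +x)
ths=np.r_[np.arange(1.4,0.2,-.1),.15,.1,.06,.036]
pz=.07+.18*np.sin(ths); px=-.18*np.cos(ths)
for a,b,c in zip(ths[1:],np.diff(px),-np.diff(pz)): print(round(a,3),'dx',round(c,4),'dz',round(b,4))
E
```

```text
clock: 13.32
position: [0.6283, 0.0503, 0.4018]
tcp_rot: [[0.001, -0.111, 0.994], [0.0, 0.994, 0.111], [-1.0, 0.0, 0.001]]
force: [-2.9, 0.8, 6.0]
width: 0.0256
tcp [0.6283 0.0503 0.4017] force [-1.79  1.12  4.81] w 0.0256 t 13.37
1.3 dx 0.0039 dz -0.0176
1.2 dx 0.0057 dz -0.0171
1.1 dx 0.0073 dz -0.0164
1.0 dx 0.009 dz -0.0156
0.9 dx 0.0105 dz -0.0146
0.8 dx 0.0119 dz -0.0135
0.7 dx 0.0132 dz -0.0123
0.6 dx 0.0143 dz -0.0109
0.5 dx 0.0153 dz -0.0094
0.4 dx 0.0162 dz -0.0078
0.3 dx 0.0169 dz -0.0062
0.15 dx 0.0263 dz -0.006
0.1 dx 0.0089 dz -0.0011
0.06 dx 0.0072 dz -0.0006
0.036 dx 0.0043 dz -0.0002
```

View pics/w14.png

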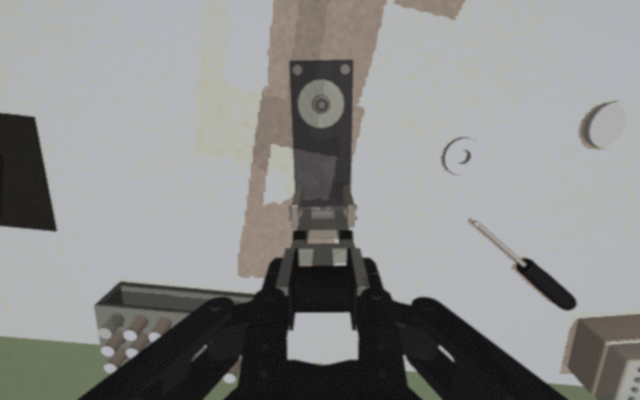

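Knob pinched (width 25.6 mm, knob between the pads at (322,287)). Now swing along the arc.

```bash
python3 -m inch '{"fingers":[0.1,0.1,0.1,0.1,0.1,0.1,0.1,0.1],"dp":[[0.0039,0,-0.0176],[0.0057,0,-0.0171],[0.0073,0,-0.0164],[0.009,0,-0.0156],[0.0105,0,-0.0146],[0.0119,0,-0.0135],[0,0,0],[0,0,0]],"rot":[[0,0,0],[0,0,0],[0,0,0],[0,0,0],[0,0,0],[0,0,0],[0,0,0],[0,0,0]]}' 40
python3 -c "
from look import *
cloud('w15')
p,d=optics.camera('side');cv2.imwrite('pics/s15.png',cv2.resize(p[130:260,200:360],None,fx=5,fy=5,interpolation=cv2.INTER_CUBIC))"
```

```text
clock: 14.03
position: [0.5338, 0.0389, 0.3527]
tcp_rot: [[-0.001, -0.111, 0.994], [-0.002, 0.994, 0.111], [-1.0, -0.002, -0.001]]
force: [-0.8, -5.1, 2.8]
width: 0.0254
tcp [0.5341 0.039  0.3531] force [-1.12 -4.14  3.41] w 0.0253 t 14.08
```

View pics/s15.png

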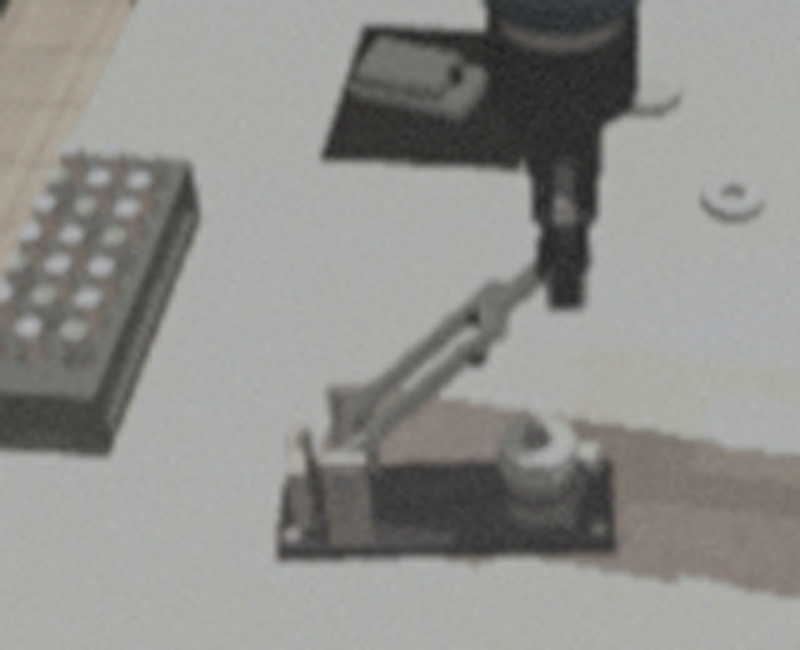

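View pics/w15.png

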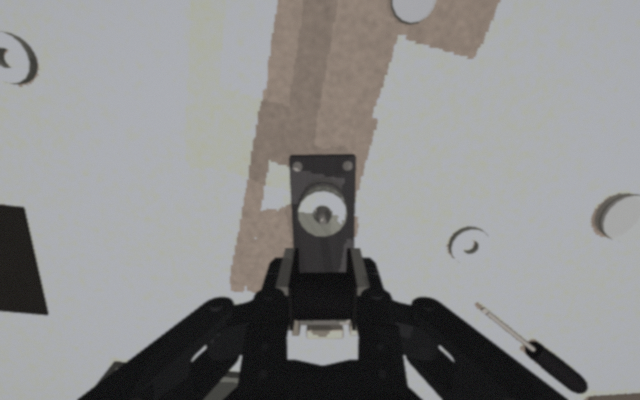

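```bash
python3 -m inch '{"fingers":[0.1,0.1,0.1,0.1,0.1,0.1,0.1,0.1,0.1],"dp":[[0.0132,-0.0003,-0.0123],[0.0143,-0.0003,-0.0109],[0.0153,-0.0002,-0.0094],[0.0162,-0.0002,-0.0078],[0.0169,0,-0.0062],[0.0263,0,-0.006],[0.0089,0,-0.0011],[0,0,0],[0,0,0]],"rot":[[0,0,0],[0,0,0],[0,0,0],[0,0,0],[0,0,0],[0,0,0],[0,0,0],[0,0,0],[0,0,0]]}' 40
python3 -c "
from look import *
cloud('w16')
p,d=optics.camera('side');cv2.imwrite('pics/s16.png',cv2.resize(p[130:260,200:360],None,fx=5,fy=5,interpolation=cv2.INTER_CUBIC))"
```

```text
clock: 14.88
position: [0.4812, 0.0322, 0.2413]
tcp_rot: [[-0.001, -0.111, 0.994], [-0.001, 0.994, 0.111], [-1.0, -0.001, -0.001]]
force: [-1.9, -4.8, 1.9]
width: 0.0253
tcp [0.4813 0.0322 0.2416] force [-2.19 -4.14  2.84] w 0.0257 t 14.93
```

View pics/s16.png

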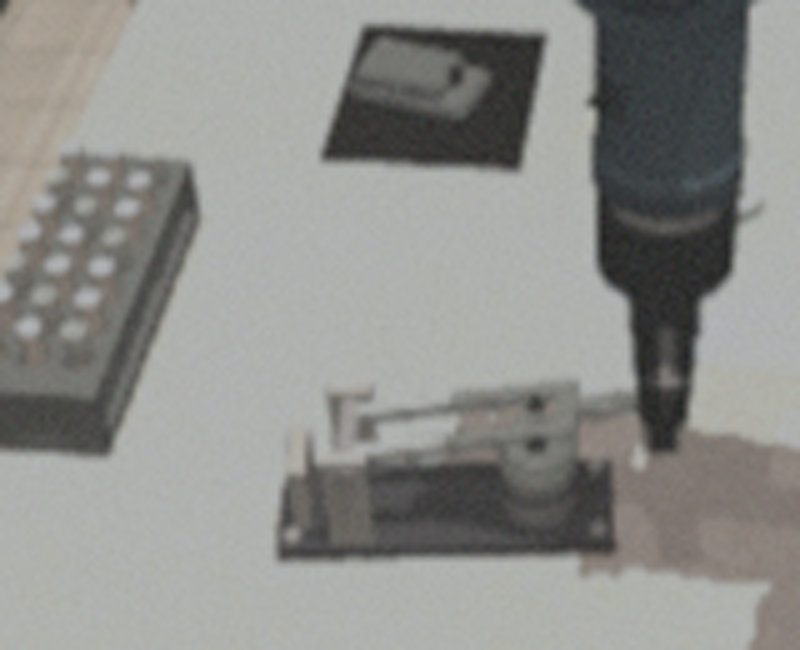

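View pics/w16.png

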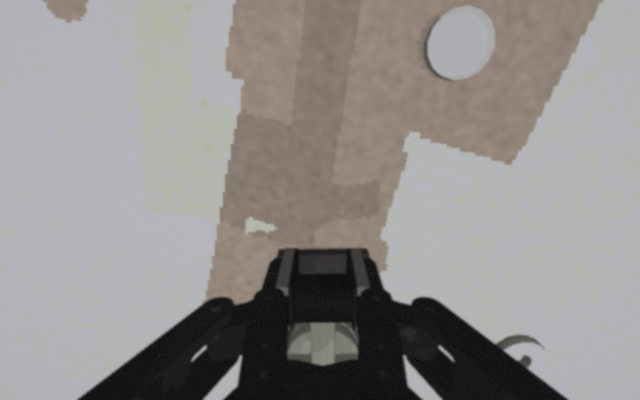

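```bash
python3 -m inch '{"fingers":[0.1,0.1,0.1,0.1,0.1],"dp":[[0.003,0,-0.0003],[0.003,0,-0.0002],[0.002,0,0],[0,0,0],[0,0,0]],"rot":[[0,0,0],[0,0,0],[0,0,0],[0,0,0],[0,0,0]]}' 40
python3 -m inch '{"fingers":[0.1,0.1,0.1,0.1],"dp":[[0.001,0,0],[0.001,0,0],[0,0,0],[0,0,0]],"rot":[[0,0,0],[0,0,0],[0,0,0],[0,0,0]]}' 40
python3 -m inch '{"fingers":[0.1,0.1,0.1,0.1],"dp":[[0.001,0,0],[0.001,0,0],[0,0,0],[0,0,0]],"rot":[[0,0,0],[0,0,0],[0,0,0],[0,0,0]]}' 40
```

```text
clock: 15.4
position: [0.4806, 0.0322, 0.2339]
tcp_rot: [[-0.001, -0.111, 0.994], [-0.001, 0.994, 0.111], [-1.0, -0.001, -0.001]]
force: [-3.5, -6.3, 4.5]
width: 0.0254
clock: 15.73
position: [0.4806, 0.0322, 0.2319]
tcp_rot: [[-0.001, -0.111, 0.994], [-0.001, 0.994, 0.111], [-1.0, -0.001, -0.001]]
force: [-4.0, -5.9, 4.2]
width: 0.0253
clock: 16.07
position: [0.4805, 0.0322, 0.2299]
tcp_rot: [[-0.001, -0.112, 0.994], [-0.001, 0.994, 0.112], [-1.0, -0.001, -0.002]]
force: [-4.7, -5.7, 4.4]
width: 0.0254
```

```bash
for k in 1; do python3 -m inch '{"fingers":[0.1,0.1,0.1],"dp":[[0.001,0,0],[0,0,0],[0,0,0]],"rot":[[0,0,0],[0,0,0],[0,0,0]]}' 40; done
python3 -m inch '{"fingers":[0.1,0.1,0.1],"dp":[[0.001,0,0],[0,0,0],[0,0,0]],"rot":[[0,0,0],[0,0,0],[0,0,0]]}' 40
python3 -m inch '{"fingers":[0.1,0.1,0.1],"dp":[[0.001,0,0],[0,0,0],[0,0,0]],"rot":[[0,0,0],[0,0,0],[0,0,0]]}' 40
```

```text
clock: 16.32
position: [0.4805, 0.0322, 0.2289]
tcp_rot: [[-0.001, -0.112, 0.994], [-0.001, 0.994, 0.112], [-1.0, -0.001, -0.002]]
force: [-4.1, -5.4, 4.6]
width: 0.0252
clock: 16.57
position: [0.4805, 0.0321, 0.2279]
tcp_rot: [[-0.002, -0.112, 0.994], [-0.001, 0.994, 0.112], [-1.0, -0.001, -0.002]]
force: [-4.3, -6.0, 4.2]
width: 0.0251
clock: 16.82
position: [0.4805, 0.0321, 0.2268]
tcp_rot: [[-0.001, -0.112, 0.994], [-0.001, 0.994, 0.112], [-1.0, -0.001, -0.002]]
force: [-3.8, -5.8, 3.8]
width: 0.0252
```

```bash
python3 - <<'E'
from look import *
p,d,P=cloud('w17');cv2.imwrite('pics/w17z.png',cv2.resize(p[220:400,240:400],None,fx=4,fy=4,interpolation=cv2.INTER_CUBIC))
p,d=optics.camera('side');cv2.imwrite('pics/s17.png',cv2.resize(p[190:250,240:350],None,fx=7,fy=7,interpolation=cv2.INTER_CUBIC))
M,_=world('side',0,0,0)
post=np.array([.5505,.040]);ex=np.array([.994,.111]);ey=np.array([-.111,.994])
i=optics.camera_info('side');vv,uu=np.mgrid[0:400,0:640]
S=np.stack([(uu-i['cx'])/i['fx']*d,(vv-i['cy'])/i['fy']*d,d],-1)@M[:3,:3].T+M[:3,3]
X=(S[...,:2]-post)@ex;Y=(S[...,:2]-post)@ey;Z=S[...,2]
k=(d>0)&(np.abs(Y)<.04)&(X>-.08)&(X<.13)&(Z>.05)
for a in np.arange(-.07,.12,.01):
    m=k&(X>a)&(X<=a+.01)
    if m.sum(): print(round(a,3),m.sum(),'z max',np.percentile(Z[m],95).round(4),'med',np.median(Z[m]).round(4),'y',np.median(Y[m]).round(3))
for c in ['side','wrist']:
  for o in optics.mark_of(c,'lever_knob'):
    u,v=o['position'];print(c,o['confidence'],u*640,v*400,atz(c,u*640,v*400,.076))
E
```

```text
tcp [0.4805 0.0322 0.2268] force [-4.21 -6.37  4.34] w 0.0253 t 16.87
-0.07 294 z max 0.4484 med 0.2675 y 0.036
-0.06 306 z max 0.4462 med 0.2633 y 0.032
-0.05 253 z max 0.4425 med 0.2755 y 0.027
-0.04 186 z max 0.4325 med 0.2634 y 0.014
-0.03 26 z max 0.4398 med 0.0811 y 0.007
-0.02 61 z max 0.0832 med 0.0797 y 0.012
-0.01 52 z max 0.0809 med 0.071 y 0.015
0.0 74 z max 0.0803 med 0.0738 y 0.017
0.01 48 z max 0.0797 med 0.072 y 0.013
0.02 35 z max 0.0799 med 0.0768 y -0.003
0.03 24 z max 0.079 med 0.077 y 0.003
0.04 29 z max 0.0801 med 0.0765 y 0.015
0.05 34 z max 0.0795 med 0.0761 y -0.009
0.06 32 z max 0.0781 med 0.0745 y 0.015
0.07 28 z max 0.0777 med 0.0744 y -0.01
0.08 28 z max 0.0776 med 0.0745 y 0.017
0.09 41 z max 0.0808 med 0.0737 y 0.018
0.1 80 z max 0.0825 med 0.0743 y 0.011
0.11 70 z max 0.0814 med 0.0758 y 0.017
side 0.59 328.12800000000004 211.0 [0.49118644 0.02009944 0.076     ]
wrist 0.71 321.79200000000003 298.32 [0.48562409 0.03232556 0.076     ]
```

View pics/s17.png

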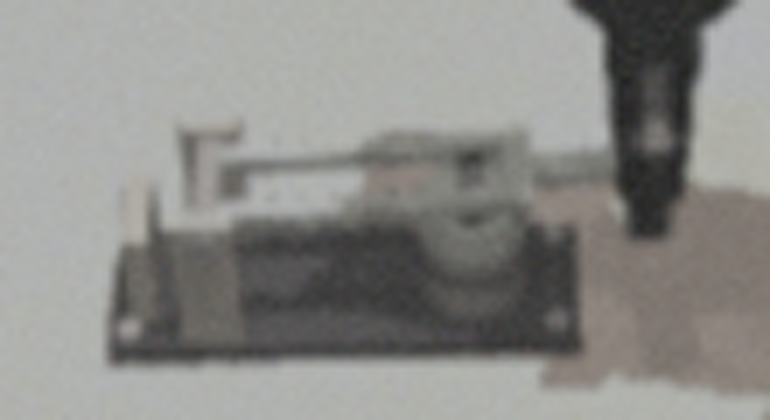

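View pics/w17z.png

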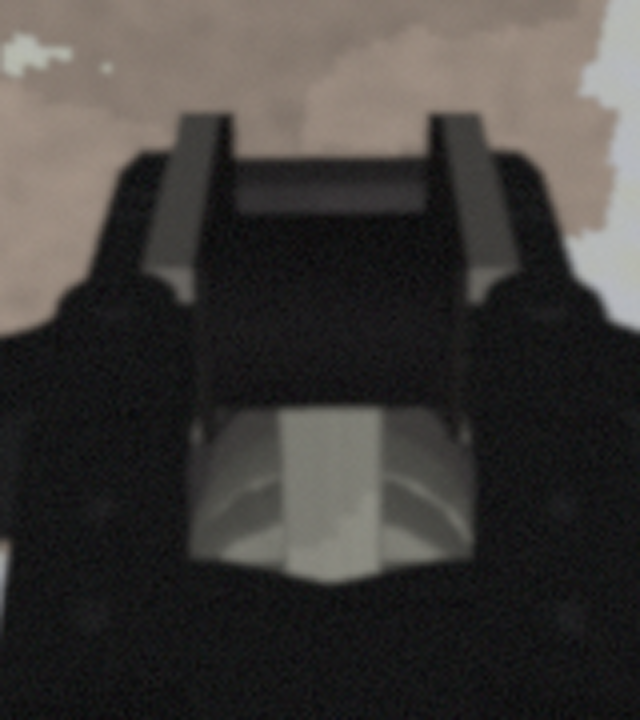

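```bash
python3 -m inch '{"fingers":[0.1,0.1,0.1],"dp":[[0.001,0,0],[0,0,0],[0,0,0]],"rot":[[0,0,0],[0,0,0],[0,0,0]]}' 40
python3 -m inch '{"fingers":[0.1,0.1,0.1],"dp":[[0.001,0,0],[0,0,0],[0,0,0]],"rot":[[0,0,0],[0,0,0],[0,0,0]]}' 40
python3 - <<'E'
from look import *
p,d,P=cloud('w18');cv2.imwrite('pics/w18z.png',cv2.resize(p[220:400,240:400],None,fx=4,fy=4,interpolation=cv2.INTER_CUBIC))
E
```

```text
clock: 17.27
position: [0.4805, 0.0321, 0.2259]
tcp_rot: [[-0.002, -0.111, 0.994], [-0.001, 0.994, 0.111], [-1.0, -0.001, -0.002]]
force: [-4.7, -5.6, 4.9]
width: 0.0258
clock: 17.52
position: [0.4805, 0.0321, 0.2248]
tcp_rot: [[-0.002, -0.111, 0.994], [-0.001, 0.994, 0.111], [-1.0, -0.001, -0.002]]
force: [-4.2, -6.4, 5.1]
width: 0.0256
tcp [0.4805 0.0322 0.2249] force [-4.84 -6.37  4.72] w 0.0253 t 17.57
```

View pics/w18z.png

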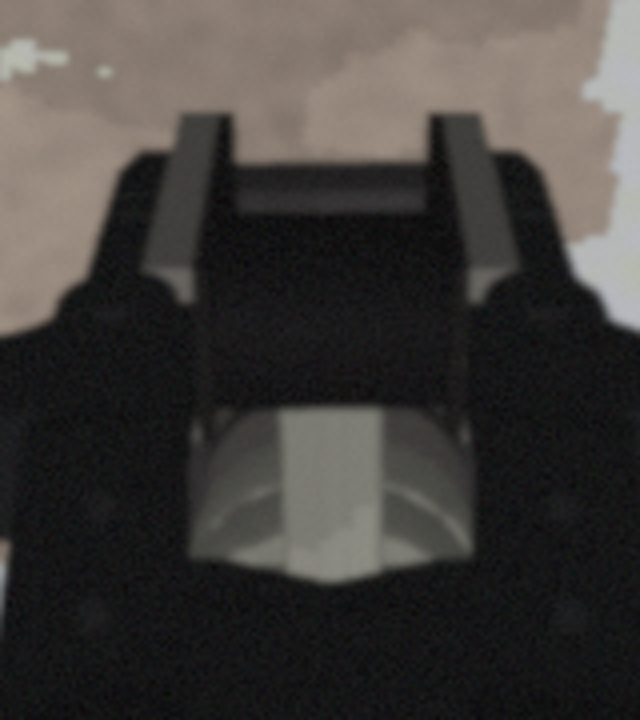

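```bash
python3 - <<'E'
import cv2,numpy as np
L=[]
for n in ['w14','w15','w16','w18']:
    p=cv2.imread(f'pics/{n}.png')[235:345,270:374]; p=cv2.convertScaleAbs(p,alpha=2.2,beta=10); L.append(cv2.resize(p,(196,208*1),interpolation=cv2.INTER_CUBIC))
L=[cv2.resize(x,(390,290),interpolation=cv2.INTER_CUBIC) for x in L]
cv2.imwrite('pics/cmp.png',np.vstack([np.hstack(L[:2]),np.hstack(L[2:])]))
E
```

```text
(no output)
```

View pics/cmp.png

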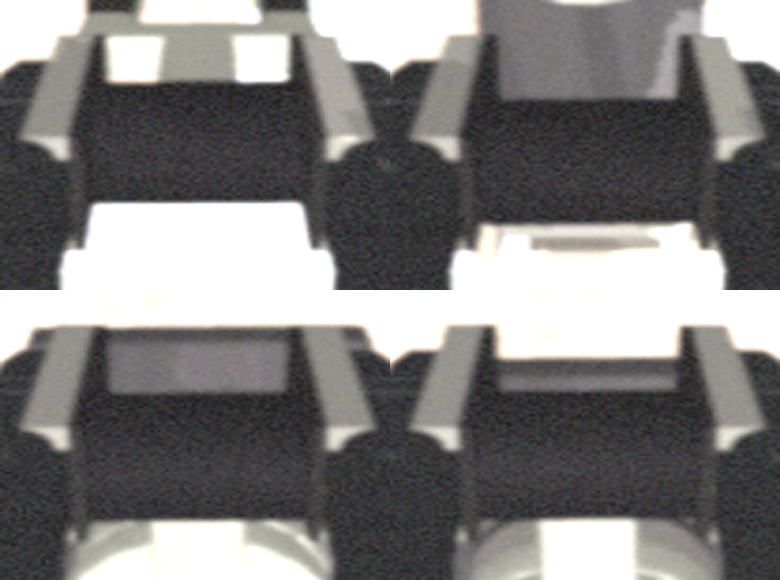

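```bash
python3 - <<'E'
from look import *
p,d,P=cloud('w19')
post=np.array([.5505,.040]);ex=np.array([.994,.111]);ey=np.array([-.111,.994])
X=(P[...,:2]-post)@ex;Y=(P[...,:2]-post)@ey;Z=P[...,2]
for v in range(268,345,4): print(v,d[v,322].round(4),'X',X[v,322].round(4),'Y',Y[v,322].round(4),'Z',Z[v,322].round(4))
E
```

```text
tcp [0.4805 0.0321 0.2249] force [-3.96 -6.42  4.56] w 0.0253 t 17.62
268 0.2104 X -0.0433 Y -0.0005 Z 0.0113
272 0.2084 X -0.0417 Y -0.0004 Z 0.0139
276 0.1352 X -0.0803 Y -0.0003 Z 0.078
280 0.1329 X -0.08 Y -0.0003 Z 0.0806
284 0.1326 X -0.0785 Y -0.0003 Z 0.0814
288 0.1313 X -0.0776 Y -0.0003 Z 0.0831
292 0.1289 X -0.0775 Y -0.0003 Z 0.0857
296 0.1301 X -0.0751 Y -0.0003 Z 0.0853
300 0.1287 X -0.0743 Y -0.0003 Z 0.0869
304 0.1293 X -0.0723 Y -0.0003 Z 0.087
308 0.1287 X -0.0712 Y -0.0003 Z 0.0881
312 0.1285 X -0.0697 Y -0.0003 Z 0.0888
316 0.1291 X -0.0676 Y -0.0003 Z 0.0888
320 0.1312 X -0.0645 Y -0.0003 Z 0.0877
324 0.1376 X -0.0583 Y -0.0003 Z 0.0831
328 0.1397 X -0.055 Y -0.0003 Z 0.082
332 0.1396 X -0.0534 Y -0.0003 Z 0.0827
336 0.1421 X -0.0498 Y -0.0003 Z 0.0813
340 0.1418 X -0.0482 Y -0.0003 Z 0.0822
344 0.1428 X -0.0457 Y -0.0003 Z 0.082
```

```bash
python3 -m inch '{"fingers":[0.0,0.0,0.0,0.0],"dp":[[0,0,0],[0,0,0],[0,0,0],[0,0,0]],"rot":[[0,0,0],[0,0,0],[0,0,0],[0,0,0]]}' 120
python3 -m inch '{"fingers":[0,0,0,0],"dp":[[0.001,0,0],[0,0,0],[0,0,0],[0,0,0]],"rot":[[0,0,0],[0,0,0],[0,0,0],[0,0,0]]}' 120
python3 -m inch '{"fingers":[0,0,0,0],"dp":[[0.001,0,0],[0,0,0],[0,0,0],[0,0,0]],"rot":[[0,0,0],[0,0,0],[0,0,0],[0,0,0]]}' 120
```

```text
clock: 17.95
position: [0.4805, 0.0322, 0.2249]
tcp_rot: [[-0.002, -0.112, 0.994], [-0.001, 0.994, 0.112], [-1.0, -0.001, -0.002]]
force: [-5.1, -5.5, 3.7]
width: 0.0248
clock: 18.28
position: [0.4804, 0.0321, 0.2239]
tcp_rot: [[-0.002, -0.111, 0.994], [-0.001, 0.994, 0.111], [-1.0, -0.001, -0.002]]
force: [-5.2, -6.3, 5.2]
width: 0.0244
clock: 18.62
position: [0.4804, 0.0321, 0.2232]
tcp_rot: [[-0.001, -0.111, 0.994], [-0.001, 0.994, 0.111], [-1.0, -0.001, -0.001]]
force: [-6.0, -6.8, 8.2]
width: 0.0249
```

```bash
python3 -m inch '{"fingers":[0,0,0,0],"dp":[[0.001,-0.0005,0],[0,0,0],[0,0,0],[0,0,0]],"rot":[[0,0,0],[0,0,0],[0,0,0],[0,0,0]]}' 120
python3 -m inch '{"fingers":[0,0,0,0],"dp":[[0.001,-0.0005,0],[0,0,0],[0,0,0],[0,0,0]],"rot":[[0,0,0],[0,0,0],[0,0,0],[0,0,0]]}' 120
```

```text
clock: 18.95
position: [0.4804, 0.032, 0.2229]
tcp_rot: [[-0.001, -0.111, 0.994], [-0.001, 0.994, 0.111], [-1.0, -0.0, -0.001]]
force: [-8.0, -3.9, 15.4]
width: 0.0244
clock: 19.28
position: [0.4803, 0.0319, 0.2226]
tcp_rot: [[-0.001, -0.111, 0.994], [-0.0, 0.994, 0.111], [-1.0, 0.0, -0.001]]
force: [-11.3, -1.5, 23.7]
width: 0.0246
```

```bash
python3 -m inch '{"fingers":[0,0,0,0],"dp":[[0.001,0,0],[0,0,0],[0,0,0],[0,0,0]],"rot":[[0,0,0],[0,0,0],[0,0,0],[0,0,0]]}' 120
python3 - <<'E'
from look import *
p,d,P=cloud('w20')
print(sensors.read_state()['torque'])
Z=P[...,2]; print([Z[v,322].round(4) for v in range(280,345,4)])
E
```

```text
clock: 19.62
position: [0.4803, 0.0319, 0.2224]
tcp_rot: [[-0.0, -0.112, 0.994], [-0.0, 0.994, 0.112], [-1.0, -0.0, -0.0]]
force: [-13.5, -2.1, 32.7]
width: 0.0246
tcp [0.4803 0.0319 0.2224] force [-14.92  -1.94  30.94] w 0.0245 t 19.67
[-0.1628718   1.22861872  0.11620713]
[np.float64(0.0788), np.float64(0.0799), np.float64(0.0819), np.float64(0.0819), np.float64(0.0838), np.float64(0.084), np.float64(0.0852), np.float64(0.0861), np.float64(0.0863), np.float64(0.0854), np.float64(0.0846), np.float64(0.0803), np.float64(0.0803), np.float64(0.0792), np.float64(0.0796), np.float64(0.0796), np.float64(0.0792)]
```

```bash
python3 -m inch '{"fingers":[0,0,0,0,0,0,0,0,0,0,0,0],"dp":[[0,0,0],[0,0,0],[0,0,0],[0,0,0],[0,0,0],[0,0,0],[0,0,0],[0,0,0],[0,0,0],[0,0,0],[0,0,0],[0,0,0]],"rot":[[0,0,0],[0,0,0],[0,0,0],[0,0,0],[0,0,0],[0,0,0],[0,0,0],[0,0,0],[0,0,0],[0,0,0],[0,0,0],[0,0,0]]}' 120
python3 - <<'E'
from look import *
post=np.array([.5505,.040]);ex=np.array([.994,.111]);ey=np.array([-.111,.994])
for c in ['side','top']:
    p,d=optics.camera(c); M,_=world(c,0,0,0);i=optics.camera_info(c);vv,uu=np.mgrid[0:400,0:640]
    S=np.stack([(uu-i['cx'])/i['fx']*d,(vv-i['cy'])/i['fy']*d,d],-1)@M[:3,:3].T+M[:3,3]
    X=(S[...,:2]-post)@ex;Y=(S[...,:2]-post)@ey;Z=S[...,2]
    for nm,k in [('lever',(d>0)&(np.abs(Y)<.03)&(X>-.03)&(X<.095)&(Z>.072)&(Z<.095)),('base',(d>0)&(np.abs(Y)<.03)&(X>-.04)&(X<.09)&(Z>.006)&(Z<.018))]:
        if nm=='lever':
            for a in np.arange(-.03,.09,.01):
                m=k&(X>a)&(X<=a+.01)
                if m.sum()>3: print(c,round(a,2),m.sum(),np.percentile(Z[m],80).round(4),np.median(Z[m]).round(4))
        if k.sum()>20: print(c,nm,k.sum(),'slope',np.polyfit(X[k],Z[k],1))
    if c=='side': cv2.imwrite('pics/s20.png',cv2.resize(p[190:250,240:350],None,fx=7,fy=7,interpolation=cv2.INTER_CUBIC))
    else: cv2.imwrite('pics/t20.png',cv2.resize(p[130:230,230:340],None,fx=6,fy=6,interpolation=cv2.INTER_CUBIC))
E
```

```text
clock: 20.67
position: [0.4803, 0.0319, 0.2224]
tcp_rot: [[-0.0, -0.112, 0.994], [-0.0, 0.994, 0.112], [-1.0, -0.0, -0.0]]
force: [-14.2, -1.4, 31.0]
width: 0.0244
side -0.03 20 0.079 0.0776
side -0.02 39 0.0785 0.0774
side -0.01 23 0.0772 0.0762
side 0.0 35 0.0787 0.0762
side 0.01 20 0.0779 0.0765
side 0.02 26 0.0777 0.0758
side 0.03 21 0.0767 0.0758
side 0.04 25 0.0777 0.0754
side 0.05 19 0.0773 0.0749
side 0.06 19 0.0753 0.075
side 0.07 18 0.0752 0.074
side 0.08 21 0.0755 0.0748
side lever 295 slope [-0.02407696  0.07653317]
side base 477 slope [-0.00736013  0.01185732]
```

View pics/s20.png

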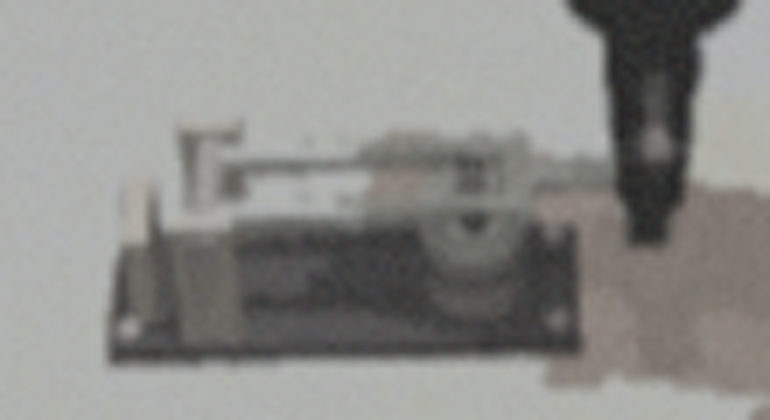

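View pics/t20.png

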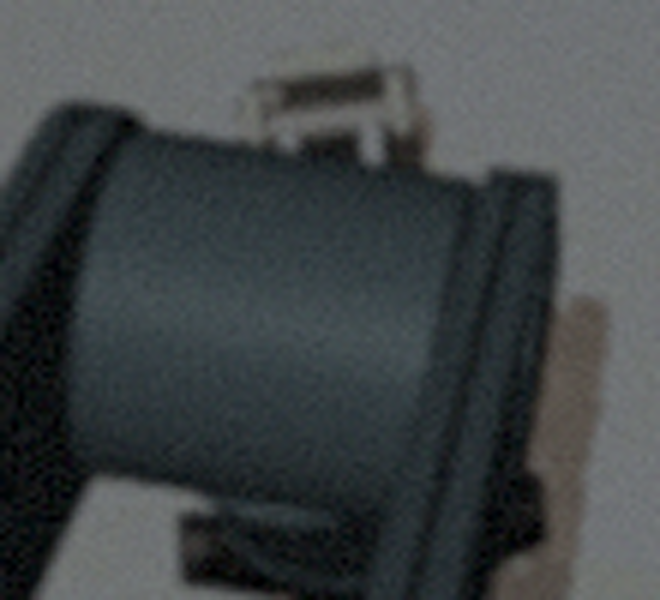

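```bash
python3 - <<'E'
from station import sensors, finish_job
s=sensors.read_state();print(s['clock'],s['force'],s['joint_vel'].round(3),s['width'])
print(finish_job())
s=sensors.read_state();print(s['clock'],s['force'],s['position'])
E
```

```text
20.7667 [-14.13076978  -1.19033549  31.3761833 ] [-0.001 -0.002 -0.    -0.     0.003  0.   ] 0.024678730424448108
the job is handed in; nothing more can be done
None
the job is handed in; nothing more can be done
```

I added one spacer to the post, swung the lever down by its knob, and handed in at 20.8 s while still holding the knob with about 31 N of downward push. No verdict came back, so these are my own checks.

- **Spacer count:** the spacer already on the post had its top at about 53–54 mm. One more brought the stack to about 63.9 mm, above the 60 mm height of the lever's feet at its own stop, so I added no others. After release, the camera showed the new spacer flat and within about 1 mm of the post axis.
- **On the stack, not the stop:** resistance built up with the knob at about 76 mm, where I expected the stack to be met, and not at 70 mm, where the stop is. The last wrist-camera depth put the knob at about 75 mm (roughly 0.03 rad). The reading held steady over a 1 s hold.
- **Checks that were weaker or disagreed:**
  - A rough slope fit from the side camera gave 0.024 rad, or about 0.017 rad after allowing for the tilt it showed on the base plate. That is lower than the wrist reading, but the fit is noisy.
  - The top camera's view of the lever was blocked by the arm.
  - The knob slid about 7 mm in the fingers during the swing. I then raised the grip to 120 N and saw no further slip.
  - A sideways force of about 14 N on the tool remained at the end.
- **Other objects:** I did not touch anything else on the table, though I did not re-measure where those things were at the end.

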